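Dock the reagent containers

ROBOT

A 7-joint arm with a two-finger parallel gripper is mounted at the origin on the work surface. World frame = base frame: x ahead of the robot, y to its left, z up, the work surface at z = 0. Lengths are in mm, angles in rad, forces in N, time in s.
With the tool pointing down it reaches from about 425 to 875 mm from the base axis. Payload 4.7 kg.
Tool frame: the origin (TCP) lies between the finger pads; the fingertips stand 8 mm ahead of it and the grasp point (between the pads) lies 11 mm behind it; z points along the fingers, y is the direction in which the jaws open and shut (so a half turn about z gives the same grasp; the last joint's range is limited). The gripper opens to 85 mm and grips with 20 to 120 N. Pads are 22 mm wide; open, the fingers measure 114 mm over their backs; the gripper's body (76 mm by 85 mm) begins 54 mm behind the grasp point. The pads swing forward as they close: fully open they stand 13 mm farther back than shut.
Start: joints at [1.175, 0.321, -0.07, 1.45, 0.023, 1.371, -0.057], TCP at [258.96, -596.208, 239.349] pointing down, gripper open.
Joint ranges: [-2.86, 2.86], [-0.3, 2.09], [-1.38, 1.24], [0.06, 2.45], [-1.56, 4.7], [0.09, 2.05], [-2.69, 2.69]. Speed limits (rad/s): [2.57, 2.57, 3.14, 3.14, 3.14, 3.14, 3.14].

INTERFACE

Orientations are given as a unit quaternion [w, x, y, z].
In Python, from plant import manip, read_camera gives the robot as it stands.
- The arm moves only by the tool drive_tool, never from a script. Its argument "series" is a list of rows, each an object of numbers: "hand": the finger opening in mm, from 0 to 85.4; "tx", "ty", "tz": the shift along the tool's x, y, z in mm; "roll": the turn about the tool's z in degrees. In form: [{"hand": .., "tx": .., "ty": .., "tz": .., "roll": ..}, ...]. A call has 1 to 20 rows; each row shifts and turns the commanded pose from where the row before left it, along the tool's axes as they then stand; what a row does not reach is not made up. A row lasts 1/8 s, in which the tool goes at most 62.5 mm and 10.7 degrees, less where a joint would pass 70% of its speed; a pose out of reach is approached as far as the arm can. A call with a gripper value outside its range is refused whole. The fingers move at their own pace and stop on an object; "squeeze" is the grip in N (left out, the last holds). Time passes only in rows, so rows that do not move let the fingers close. It gives the time, the measured TCP pose, the force and the opening at its end, in the units of the state.
- manip.get_state(): the state, without advancing time (a new reading comes with each control period).
- read_camera(name): name is "scene" or "top" or "wrist"; returns a dict with "pixels" (400x640x3 uint8, blue, green, red), "fovy" (degrees; the focal length in pixels is half the picture's height over the tangent of half this angle, whatever the lens; pixels are square), "cx", "cy" (the principal point, pixels), "world_to_cam" (4x4, takes a point from world to camera coordinates); the wrist camera has in their place "tool_from_camera" (4x4, takes a point from camera to tool coordinates, whose origin is the TCP and whose axes are the flange's). Camera axes: x right, y down, z forward; pixel columns grow to the right and rows downward; lengths in mm; the calibration is good to about 2 mm. A picture is of the moment at which its call begins: read the wrist's pose just before it. There is no depth.
- manip.hand_in(): hands the job in, once; it reports no verdict.
The state is a dict: "time": time; "q": joint angles; "joint_velocities": joint speeds; "tau": joint torques, N m; "tcp_pos": TCP position; "tool_rot": TCP orientation; "force": force on the tool from outside, world axes, zero at the start; "ft_torque": the same for the moment, N m; "finger_gap": opening from 0.0 (shut) to 1.0 (fully open).
Only numpy, scipy, OpenCV 4.12 (cv2) and the standard library are available. Lean on these libraries where they do the work, as an engineer would, in place of code of your own. Each camera call takes 0.05 s, during which the arm holds its last target.

TASK

Get the bench ready for the next analysis: stand each of the four white, blue-capped reagent containers (large round, small round, square, oblong) on the floor of the grey aluminium holder whose recess has the same outline and fits it. Keep the containers upright and set each down gently, without dropping it. Leave the small glass beaker and the amber vial where they stand.

Things in the scene. Friction and masses are not known exactly. Their poses are not given: they have to be found in the camera images.
- large_round_center (a point): Centre (half-way up, 40 mm above its underside) of the large round white plastic reagent container, loose, standing upright. Body 60 mm in diameter with straight sides from the underside up to 54 mm, blue screw cap 42 mm in diameter on top; 80 mm tall in all, 140 to 280 g. z is up along the container; its yaw does not matter.
- small_round_center (a point): Centre (half-way up, 40 mm above its underside) of the small round white plastic reagent container, loose, standing upright. Body 36 mm in diameter with straight sides from the underside up to 54 mm, blue screw cap 24 mm in diameter on top; 80 mm tall in all, 56 to 112 g. z is up along the container; its yaw does not matter.
- square_center (a point): Centre (half-way up, 40 mm above its underside) of the square white plastic reagent container, loose, standing upright. Body 44 x 44 mm with straight sides from the underside up to 54 mm, blue screw cap 30 mm in diameter on top; 80 mm tall in all, 105 to 210 g. z is up along the container, x and y are parallel to its sides.
- oblong_center (a point): Centre (half-way up, 40 mm above its underside) of the oblong (rectangular) white plastic reagent container, loose, standing upright. Body 66 along its x by 28 along its y (mm) with straight sides from the underside up to 54 mm, blue screw cap 22 mm in diameter on top; 80 mm tall in all, 84 to 168 g. z is up along the container, x and y are parallel to its sides.
- dock_large_round: Low grey aluminium docking holder fixed to the bench, for the large round container: an open recess 76 mm in diameter (8 mm wider than the container on every side), outside 86 mm in diameter, walls 5 mm thick, rim 16 mm above the bench, recess floor 5 mm above the bench. Origin: centre of its underside, on the bench. z is up.
- dock_small_round: Low grey aluminium docking holder fixed to the bench, for the small round container: an open recess 52 mm in diameter (8 mm wider than the container on every side), outside 62 mm in diameter, walls 5 mm thick, rim 16 mm above the bench, recess floor 5 mm above the bench. Origin: centre of its underside, on the bench. z is up.
- dock_square: Low grey aluminium docking holder fixed to the bench, for the square container: an open recess 60 x 60 mm (8 mm wider than the container on every side), outside 70 x 70 mm, walls 5 mm thick, rim 16 mm above the bench, recess floor 5 mm above the bench. Origin: centre of its underside, on the bench. z is up, x and y are parallel to its walls.
- dock_oblong: Low grey aluminium docking holder fixed to the bench, for the oblong (rectangular) container: an open recess 82 along its x by 44 along its y (mm) (8 mm wider than the container on every side), outside 92 x 54 mm, walls 5 mm thick, rim 16 mm above the bench, recess floor 5 mm above the bench. Origin: centre of its underside, on the bench. z is up, x and y are parallel to its walls.
- beaker_center (a point): Centre (25 mm up) of a small empty clear glass beaker, 42 mm in diameter, 50 mm tall, standing loose among the other things. A bystander: to be left where it is.
- vial_center (a point): Centre (25 mm up) of a small amber glass vial with a black cap, 26 mm in diameter, 50 mm tall, standing loose among the other things. A bystander: to be left where it is.
There are look-alikes about, which are no part of the job. Leave any red look-alike of the part that bears square_center alone.

How it is judged:
By the outcome, as a careful person would: the job done as asked, in the order asked, and still so for the second after the job is handed in, with the robot touching nothing.
It also fails if it takes over 122 s, if anything falls off the work surface, if the arm or the gripper's body presses on something with over 40 N, if the wrist force passes 120 N, or if a joint passes its speed limit or range.

## Working session

There is one attempt and no reset: what is moved stays moved. The work goes in short steps, Python scripts to look and compute and a tool call to move; the robot and the scene stay as the last step left them, time stands still between calls to the robot, and variables do not carry over. Pictures are saved under pics/ and viewed, and the job is handed in when it is done.

Besides the shell and the picture viewer there is one more tool, called after ">>>" by a JSON object that holds its "op" and its "data". drive_tool: Moves the arm, as the interface text tells. Its arguments: {"type":"object","properties":{"series":{"type":"array"},"squeeze":{"type":"number"}},"required":["series"]}

```bash
ls; mkdir -p pics; python3 - <<'E'
from plant import manip, read_camera
import cv2,numpy as np
for n in ["scene","top","wrist"]:
    s=manip.get_state()
    c=read_camera(n)
    cv2.imwrite(f"pics/{n}0.png",c["pixels"])
    print(n,{k:(np.round(v,3).tolist() if hasattr(v,'tolist') else v) for k,v in c.items() if k!="pixels"})
print(s)
E
```

```text
pics
scene {'fovy': 42.98238811174825, 'cx': 323.13943568631476, 'cy': 196.38983295125237, 'world_to_cam': [[-0.52, 0.854, 0.015, 281.668], [0.508, 0.324, -0.799, -234.542], [-0.687, -0.408, -0.602, 1674.467], [0.0, 0.0, 0.0, 1.0]]}
top {'fovy': 52.238943696040316, 'cx': 317.95221342421206, 'cy': 196.6150520138065, 'world_to_cam': [[0.023, -1.0, -0.004, -26.757], [-0.982, -0.022, -0.186, 527.628], [0.186, 0.008, -0.983, 1061.262], [0.0, 0.0, 0.0, 1.0]]}
wrist {'fovy': 71.68470259387621, 'cx': 320.7274825429737, 'cy': 198.96460565653922, 'tool_from_camera': [[0.001, -0.958, -0.286, 72.969], [1.0, 0.0, 0.001, 1.121], [-0.0, -0.286, 0.958, -136.037], [0.0, 0.0, 0.0, 1.0]]}
{'time': 0.1, 'q': array([ 1.17509018,  0.32175629, -0.07009102,  1.45155465,  0.02262943,
        1.37080374, -0.05689754]), 'joint_velocities': array([ 1.54668788e-03,  1.14141220e-03,  1.17536955e-03, -2.94119482e-03,
       -1.20839247e-05, -1.43013108e-03, -4.33035344e-04]), 'tau': array([-1.09630153e-03, -4.94881582e+01, -3.84410592e-01, -3.15211165e+01,
        1.29878602e-02,  7.49659695e-03,  1.28320369e-05]), 'tcp_pos': array([ 258.74461541, -595.76964531,  238.32728293]), 'tool_rot': array([-8.35147180e-04,  9.79076049e-01,  2.03492844e-01, -2.35029815e-04]), 'force': array([ 0.28504945,  0.69964107, -0.02649821]), 'ft_torque': array([0.02084268, 0.0522861 , 0.01970922]), 'finger_gap': 0.9989947965603375}
```

View pics/top0.png

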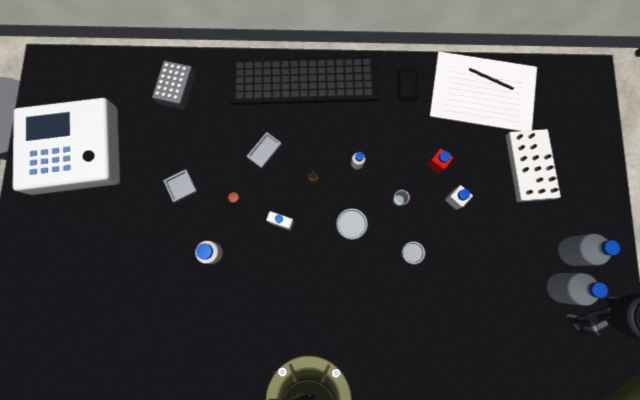

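View pics/scene0.png

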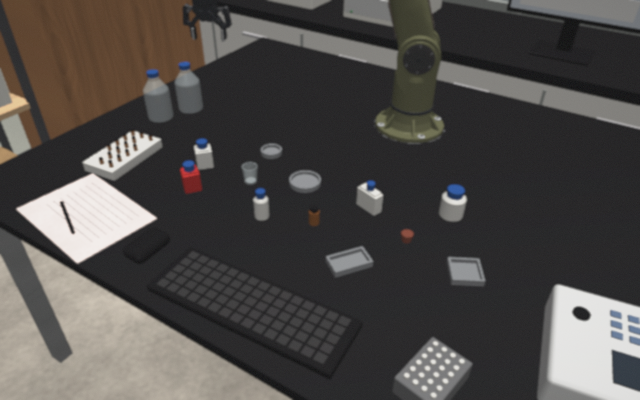

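View pics/wrist0.png

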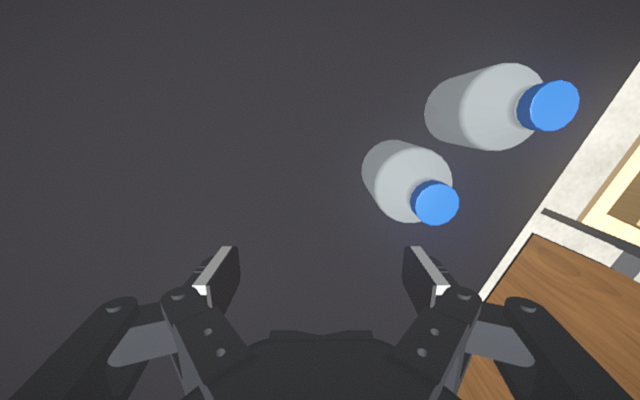

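```bash
cat > h.py <<'E'
import numpy as np,cv2
from plant import manip, read_camera
def ray(c,u,v,T=None):
    p=c["pixels"]; f=p.shape[0]/2/np.tan(np.radians(c["fovy"]/2))
    d=np.array([(u-c["cx"])/f,(v-c["cy"])/f,1.])
    if T is None: T=np.linalg.inv(c["world_to_cam"])
    return T[:3,3],T[:3,:3]@d
def onz(c,u,v,z,T=None):
    o,d=ray(c,u,v,T); return o+d*(z-o[2])/d[2]
def proj(c,P,T=None):
    W=c["world_to_cam"] if T is None else np.linalg.inv(T)
    f=c["pixels"].shape[0]/2/np.tan(np.radians(c["fovy"]/2))
    q=W[:3,:3]@np.asarray(P,float)+W[:3,3]; return f*q[0]/q[2]+c["cx"],f*q[1]/q[2]+c["cy"]
def tool(s):
    from scipy.spatial.transform import Rotation as R
    w,x,y,z=s["tool_rot"]; M=np.eye(4); M[:3,:3]=R.from_quat([x,y,z,w]).as_matrix(); M[:3,3]=s["tcp_pos"]; return M
def wrist():
    s=manip.get_state(); c=read_camera("wrist"); return s,c,tool(s)@c["tool_from_camera"]
def blobs(m,a0=12,a1=1e5):
    n,l,st,ce=cv2.connectedComponentsWithStats(m.astype(np.uint8),connectivity=8)
    return [(i,ce[i],st[i],l==i) for i in range(1,n) if a0<=st[i][4]<=a1]
E
python3 - <<'E'
from h import *
for n,x0,x1,y0,y1 in [("top",130,500,120,290),("scene",150,510,120,300)]:
    c=read_camera(n);p=c["pixels"].astype(int);b,g,r=p[...,0],p[...,1],p[...,2]
    m=(b>110)&(b-r>60)&(b-g>40)
    print(n,"caps")
    for i,ce,st,mm in blobs(m,8):
        if x0<ce[0]<x1 and y0<ce[1]<y1: print(ce.round(1),st[2:],onz(c,*ce,80).round(1))
    print("grey/bright")
    m=(p.max(2)>75)&(p.max(2)-p.min(2)<45)
    for i,ce,st,mm in blobs(m,30):
        if x0<ce[0]<x1 and y0<ce[1]<y1:
            cn=cv2.findContours(mm.astype(np.uint8),0,2)[0][0]; R=cv2.minAreaRect(cn)
            print(ce.round(1),st.tolist(),np.round(R[0],1),np.round(R[1],1),round(R[2],1),onz(c,*R[0],16).round(1), p[int(ce[1]),int(ce[0])])
    cv2.imwrite(f"pics/{n}_crop.png",cv2.resize(c["pixels"][y0:y1,x0:x1],None,fx=2.15,fy=2.15,interpolation=2))
E
```

```text
top caps
[444.7 155.7] [11 10 85] [ 642.2 -353.9   80. ]
[359.2 155.6] [ 9  9 59] [ 637.3 -123.5   80. ]
[464.2 193.8] [12 11 98] [ 538.6 -401.6   80. ]
[278.2 218.1] [ 8  9 52] [462.7  87.8  80. ]
[203.6 251. ] [ 16  17 205] [372.7 277.3  80. ]
grey/bright
[263.4 149.3] [247, 132, 34, 36, 638] [263.5 149.3] [19.5 33.1] 39.3 [669.2 145.3  16. ] [186 178 176]
[357.  162.1] [351, 153, 15, 16, 123] [357.  161.4] [13.5 13.7] 24.0 [ 639.2 -123.3   16. ] [212 214 215]
[179.2 185.2] [163, 169, 33, 33, 664] [179.1 185.2] [24.6 26.8] 63.4 [558.4 378.6  16. ] [186 178 175]
[457.3 198.1] [446, 185, 27, 24, 286] [459.3 197.3] [17.7 22.6] 45.0 [ 541.6 -410.3   16. ] [231 231 232]
[400.8 197.3] [393, 190, 17, 16, 206] [401.  197.5] [15. 16.] 90.0 [ 537.2 -247.2   16. ] [184 176 167]
[351.5 223.4] [336, 208, 32, 32, 788] [351.5 223.5] [31. 31.] 18.4 [ 460.7 -109.1   16. ] [204 197 195]
[279.5 220.2] [266, 211, 27, 19, 255] [279.2 219.8] [26.3 12. ] 20.0 [466.4  91.6  16. ] [232 139  72]
[210.9 252.8] [195, 240, 27, 24, 276] [208.  252.1] [25.5 23.3] 11.3 [373.  283.1  16. ] [224 129  65]
[413.2 252
[... 684 characters left out ...]
61, 17, 24, 304] [250.4 172.5] [22.8 16.1] 77.9 [ 517.  -252.1   16. ] [119 118 114]
[304.7 180.4] [289, 170, 33, 23, 584] [305. 181.] [22. 32.] 90.0 [ 469.6 -101.9   16. ] [154 151 150]
[369.3 198.7] [356, 181, 28, 35, 644] [369.3 198. ] [33.8 24.7] 33.7 [443.8  81.4  16. ] [116 120 121]
[452.1 207. ] [439, 191, 29, 31, 637] [452.8 206.5] [26.4 29.7] 7.6 [360.5 279.1  16. ] [123 127 129]
[261.  207.5] [252, 195, 18, 26, 360] [260.6 207.5] [25.5 16.1] 86.4 [ 627.7 -133.5   16. ] [126 130 131]
[349.1 260.4] [326, 246, 47, 31, 940] [349.4 260.3] [23.4 44.2] 74.1 [674.6 149.7  16. ] [154 152 150]
[465.9 270.6] [447, 256, 39, 30, 941] [465.9 270.7] [39. 28.] 2.6 [565.6 383.1  16. ] [153 152 149]
```

View pics/top_crop.png

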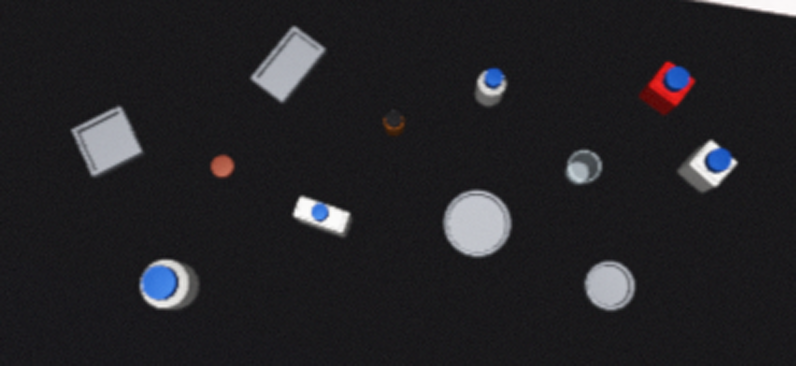

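View pics/scene_crop.png

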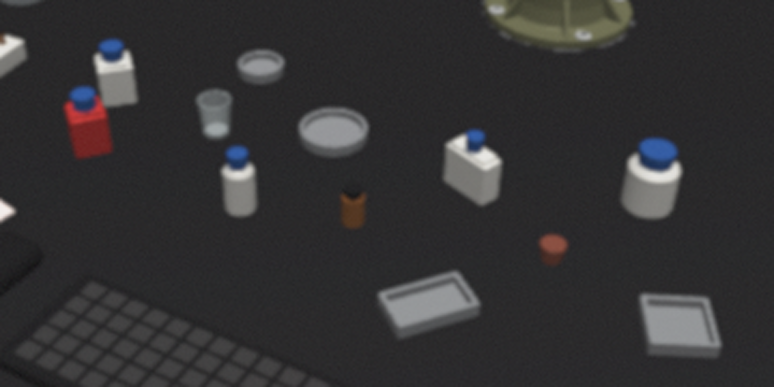

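The candidates for the square container, in top-view pixels:
- White square at (459,196). This one matches the description.
- Red look-alike at (441,160). To be left alone.
- Large clear bottles with blue caps at (590,250) and (580,289). Not part of the job.

The other containers:
- Small round at (358,160)
- Oblong at (280,219)
- Large round at (208,252)

The docks:
- Square at (180,185)
- Oblong at (264,150)
- Large round at (351,223)
- Small round at (413,253)

Leave in place: beaker (401,198), vial (313,177) and a red stopper (233,197).

Next is a survey with the wrist camera.

>>> {"op": "drive_tool", "data": {"series": [{"tx":18,"ty":-6},{"tx":36,"ty":-12},{"tx":36,"ty":-12},{"tx":36,"ty":-12},{"tx":36,"ty":-12},{"tx":36,"ty":-12},{"tx":36,"ty":-12},{"tx":36,"ty":-12},{"tx":36,"ty":-12},{"tx":36,"ty":-12},{"tx":18,"ty":-8},{"roll":-9.5},{"roll":-9.5},{"roll":-9.5},{"roll":-9.5},{"roll":-9.5},{"roll":-9.5},{"roll":-9.5},{"hand":85},{"hand":85}]}}

```text
invalid input at $.series[0]: expected keys hand, tx, ty, tz, roll
```

```bash
python3 - <<'E'
from h import *
s,c,T=wrist(); np.savez("w1.npz",T=T,**{k:v for k,v in c.items()}); cv2.imwrite("pics/w1.png",c["pixels"])
print(s["time"],s["tcp_pos"],tool(s)[:3,0])
E
```

```text
0.25 [ 258.83373108 -596.00470228  238.78717901] [ 9.17191091e-01  3.98447598e-01 -1.18110548e-04]
```

View pics/w1.png

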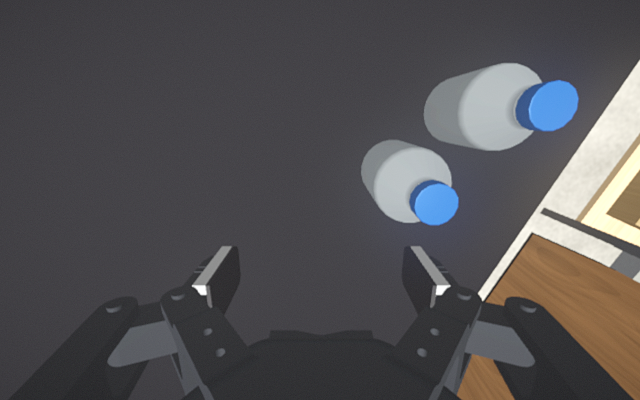

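The call was refused because every key has to be present, so nothing moved. I'll repeat it with full rows.

>>> {"op": "drive_tool", "data": {"series": [{"hand":85,"tx":18,"ty":-6,"tz":0,"roll":0},{"hand":85,"tx":36,"ty":-12,"tz":0,"roll":0},{"hand":85,"tx":36,"ty":-12,"tz":0,"roll":0},{"hand":85,"tx":36,"ty":-12,"tz":0,"roll":0},{"hand":85,"tx":36,"ty":-12,"tz":0,"roll":0},{"hand":85,"tx":36,"ty":-12,"tz":0,"roll":0},{"hand":85,"tx":36,"ty":-12,"tz":0,"roll":0},{"hand":85,"tx":36,"ty":-12,"tz":0,"roll":0},{"hand":85,"tx":36,"ty":-12,"tz":0,"roll":0},{"hand":85,"tx":36,"ty":-12,"tz":0,"roll":0},{"hand":85,"tx":18,"ty":-8,"tz":0,"roll":0},{"hand":85,"tx":0,"ty":0,"tz":0,"roll":-9.5},{"hand":85,"tx":0,"ty":0,"tz":0,"roll":-9.5},{"hand":85,"tx":0,"ty":0,"tz":0,"roll":-9.5},{"hand":85,"tx":0,"ty":0,"tz":0,"roll":-9.5},{"hand":85,"tx":0,"ty":0,"tz":0,"roll":-9.5},{"hand":85,"tx":0,"ty":0,"tz":0,"roll":-9.5},{"hand":85,"tx":0,"ty":0,"tz":0,"roll":-9.5},{"hand":85,"tx":0,"ty":0,"tz":0,"roll":0},{"hand":85,"tx":0,"ty":0,"tz":0,"roll":0}]}}

```text
time: 2.8
tcp_pos: [540.3, -341.0, 239.3]
tool_rot: [-0.0, 0.708, 0.706, -0.0]
force: [-0.8, -1.2, 0.1]
finger_gap: 0.995
```

```bash
python3 - <<'E'
from h import *
s,c,T=wrist(); np.savez("w1.npz",T=T,**{k:v for k,v in c.items()}); cv2.imwrite("pics/w1b.png",c["pixels"])
print(s["time"],s["tcp_pos"],tool(s)[:3,0])
E
```

```text
2.8 [ 540.28552459 -340.95402805  239.31731748] [ 3.42191020e-03  9.99994117e-01 -2.36475292e-04]
```

View pics/w1b.png

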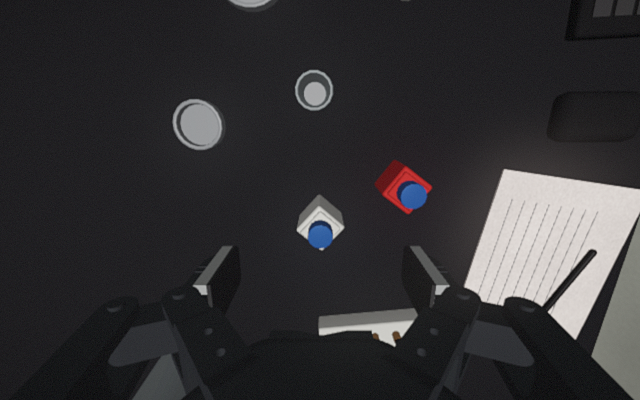

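The picture shows the white square container (cap at 320,235), its red look-alike (404,187), the beaker (314,91) and the small round dock (198,124). I'll continue the survey toward +y.

>>> {"op": "drive_tool", "data": {"series": [{"hand":85,"tx":20,"ty":-3,"tz":0,"roll":0},{"hand":85,"tx":40,"ty":-5,"tz":0,"roll":0},{"hand":85,"tx":40,"ty":-5,"tz":0,"roll":0},{"hand":85,"tx":40,"ty":-5,"tz":0,"roll":0},{"hand":85,"tx":40,"ty":-5,"tz":0,"roll":0},{"hand":85,"tx":40,"ty":-5,"tz":0,"roll":0},{"hand":85,"tx":20,"ty":-3,"tz":0,"roll":0},{"hand":85,"tx":0,"ty":0,"tz":0,"roll":0},{"hand":85,"tx":0,"ty":0,"tz":0,"roll":0}]}}

```text
time: 3.98
tcp_pos: [509.6, -102.7, 239.2]
tool_rot: [0.0, 0.708, 0.706, -0.0]
force: [0.9, -0.2, 0.8]
finger_gap: 0.998
```

```bash
python3 - <<'E'
from h import *
s,c,T=wrist(); np.savez("w2.npz",T=T,**{k:v for k,v in c.items()}); cv2.imwrite("pics/w2.png",c["pixels"])
print(s["time"],s["tcp_pos"],tool(s)[:3,0])
E
```

```text
3.975 [ 509.57572355 -102.68234961  239.24434478] [ 2.69057680e-03  9.99995966e-01 -9.10844911e-04]
```

>>> {"op": "drive_tool", "data": {"series": [{"hand":85,"tx":20,"ty":-2,"tz":0,"roll":0},{"hand":85,"tx":45,"ty":-5,"tz":0,"roll":0},{"hand":85,"tx":45,"ty":-5,"tz":0,"roll":0},{"hand":85,"tx":45,"ty":-5,"tz":0,"roll":0},{"hand":85,"tx":45,"ty":-5,"tz":0,"roll":0},{"hand":85,"tx":45,"ty":-5,"tz":0,"roll":0},{"hand":85,"tx":20,"ty":-2,"tz":0,"roll":0},{"hand":85,"tx":0,"ty":0,"tz":0,"roll":0},{"hand":85,"tx":0,"ty":0,"tz":0,"roll":0}]}}

```text
time: 5.15
tcp_pos: [480.8, 163.1, 239.1]
tool_rot: [0.0, 0.708, 0.707, -0.0]
force: [0.6, -0.8, -0.3]
finger_gap: 0.998
```

```bash
python3 - <<'E'
from h import *
s,c,T=wrist(); np.savez("w3.npz",T=T,**{k:v for k,v in c.items()}); cv2.imwrite("pics/w3.png",c["pixels"])
print(s["time"],s["tcp_pos"],tool(s)[:3,0])
E
```

```text
5.15 [480.82804292 163.05513111 239.08738698] [ 1.70749054e-03  9.99998300e-01 -6.95705611e-04]
```

View pics/w2.png

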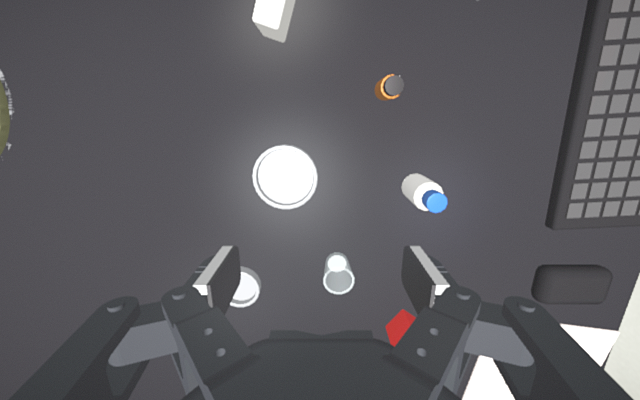

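View pics/w3.png

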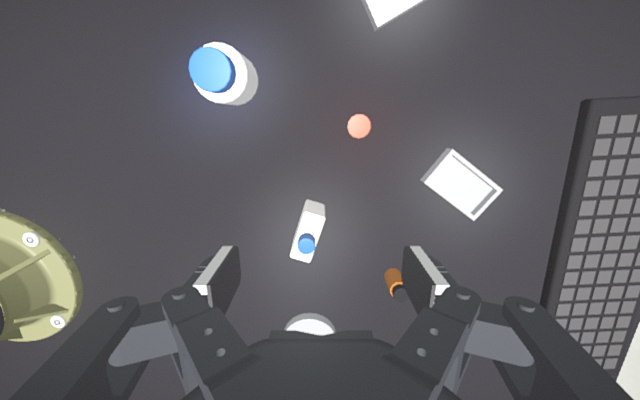

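Frame w2 shows the large round dock (285,177), small round container (430,195), vial (390,86) and beaker (339,272). Frame w3 shows the large round container (215,70), oblong container (308,235), oblong dock (462,184) and red stopper (359,126). Now I'll measure positions.

```bash
cat >> h.py <<'E'
def load(n):
    d=np.load(n); return {k:d[k] for k in d},d["T"]
def analyse(c,T,thr=None,rng=(0,640,0,400)):
    p=c["pixels"].astype(int);b,g,r=p[...,0],p[...,1],p[...,2]
    m=(b>100)&(b-r>70)
    for i,ce,st,mm in blobs(m,40):
        cn=cv2.findContours(mm.astype(np.uint8),0,1)[0][0]
        if len(cn)<5: continue
        e=cv2.fitEllipse(cn); P=onz(c,*e[0],80,T); print("cap",np.round(e[0],1),np.round(e[1],1),P.round(1))
    if thr is None: thr=130
    m=(p.max(2)>thr)&(p.max(2)-p.min(2)<40); m[245:]=0
    for i,ce,st,mm in blobs(m,150,12000):
        cn=max(cv2.findContours(mm.astype(np.uint8),0,1)[0],key=len)
        G=np.array([onz(c,*q[0],16,T)[:2] for q in cn],np.float32)
        R=cv2.minAreaRect(G); C=cv2.minEnclosingCircle(G); E=cv2.fitEllipse(G)
        print("grey",ce.round(0),st[4],"rect",np.round(R[0],1),np.round(R[1],1),round(R[2],1),"ell",np.round(E[0],1),np.round(E[1],1))
E
python3 - <<'E'
from h import *
for n in ["w1","w2","w3"]:
    print(n); c,T=load(n+".npz"); analyse(c,T)
    x=cv2.resize(c["pixels"],None,fx=1.2,fy=1.2)
c,T=load("w1.npz");c2,T2=load("w2.npz");c3,T3=load("w3.npz")
f=lambda im,y0,y1,x0,x1:cv2.resize(im[y0:y1,x0:x1],(390,290),interpolation=2)
a=np.vstack([np.hstack([f(c["pixels"],180,255,270,370),f(c["pixels"],85,160,150,250)]),np.hstack([f(c2["pixels"],130,220,225,345),f(c3["pixels"],140,230,405,525)])])
cv2.imwrite("pics/crops.png",a)
E
```

```text
w1
cap [413.2 195.9] [23.8 25.3] [ 643.6 -354.1   80. ]
cap [319.8 236.2] [22.6 23.6] [ 539.8 -402.5   80. ]
grey [250.   2.] 195 rect [ 462.2 -147.6] [ 5.8 43.5] 89.8 ell [ 462.2 -147.2] [ 6.2 45.7]
grey [313.  89.] 260 rect [ 532.1 -238.5] [43.5 44.2] 0.4 ell [ 532.6 -238.6] [43.6 44.3]
grey [314.  93.] 407 rect [ 533.8 -242.8] [26.2 25.6] 89.8 ell [ 533.8 -242.5] [25.6 25.9]
grey [199. 124.] 1634 rect [ 386.  -278.7] [58.1 60.1] 89.8 ell [ 386.2 -278.7] [58.9 59.4]
grey [559. 211.] 9681 rect [ 873.9 -405. ] [109.8 205.4] 81.5 ell [ 861.8 -397.3] [108.9 250.9]
grey [320. 222.] 596 rect [ 539.4 -418.8] [49.4 48.7] 48.0 ell [ 539.3 -416.2] [49.3 54.3]
w2
cap [434.9 201.2] [20.4 25.1] [ 637.8 -122.2   80. ]
grey [273.  18.] 1419 rect [455.4  77.8] [45.  43.8] 73.1 ell [457.5  75.9] [44.  48.8]
grey [615.  28.] 301 rect [848.   64.4] [17.9 19.3] 0.7 ell [847.8  64.4] [19.3 22.3]
grey [630.  54.] 276 rect [873.7  38.1] [17.7 19.3] 2.0 ell [873.4  38. ] [19.1 22.3]
grey [609.  55.] 291 rect [849.1  36.9] [18.1 19.5] 1.6 ell [849.2  36.9] [19.9 22.6]
grey [604.  80.] 274 rect [850.3   9.6
[... 3208 characters left out ...]
] [20.3 22.4]
grey [310. 221.] 955 rect [466.8  89.7] [71.7 35.8] 71.7 ell [466.2  91.6] [38.  78.1]
grey [623. 206.] 190 rect [894.6 116.9] [18.4 20.3] 1.9 ell [894.6 117. ] [20.1 22.3]
grey [587. 208.] 192 rect [845.7 114.4] [18.4 20.3] 2.5 ell [845.7 114.6] [20.4 22.5]
grey [605. 207.] 191 rect [870.1 115.6] [18.3 20.3] 2.8 ell [870.  115.8] [20.2 22.3]
grey [600. 226.] 182 rect [871.3  88.3] [19.5 18.8] 89.9 ell [871.6  88.1] [20.2 22.5]
grey [618. 225.] 177 rect [895.7  89.7] [18.5 19.5] 0.2 ell [896.   89.4] [20.1 22.1]
grey [583. 226.] 183 rect [847.   86.9] [18.3 20.4] 4.0 ell [847.   86.8] [20.2 22.7]
grey [ 33. 238.] 275 rect [79.5 72.6] [23.  43.1] 89.9 ell [76.7 70. ] [23.3 39.9]
```

View pics/crops.png

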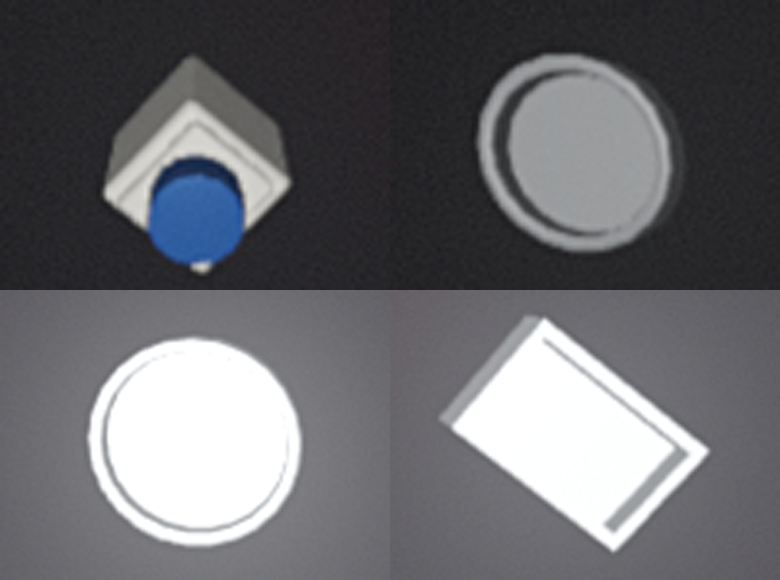

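```bash
cat >> h.py <<'E'
def rects(c,T,x0,x1,y0,y1,thr,z):
    p=c["pixels"][y0:y1,x0:x1].astype(int); m=(p.max(2)>thr)&(p.max(2)-p.min(2)<45)
    bl=max(blobs(m,20),key=lambda q:q[2][4]); cn=max(cv2.findContours(bl[3].astype(np.uint8),0,1)[0],key=len)
    G=np.array([onz(c,q[0][0]+x0,q[0][1]+y0,z,T)[:2] for q in cn],np.float32); R=cv2.minAreaRect(G)
    print(thr,"n",bl[2][4],np.round(R[0],1),np.round(R[1],1),round(R[2],1)); return R
E
python3 - <<'E'
from h import *
c,T=load("w1.npz");c3,T3=load("w3.npz")
print(c["pixels"][190:240:6,320].max(1), c3["pixels"][200:262:5,312].max(1), c3["pixels"][160:215:5,440].max(1))
print("square cont");[rects(c,T,290,350,190,255,t,54) for t in (150,170,190)]
print("oblong cont");[rects(c3,T3,285,330,195,268,t,54) for t in (200,225,245)]
print("oblong dock");[rects(c3,T3,405,520,135,235,t,16) for t in (190,225,245)]
E
```

```text
[ 43 104 102 200 213 126 172 163 162] [142 213 215 255 255 255 255 200 221 255 255 255 115] [161 255 255 255 255 255 255 202 117 115 116]
square cont
150 n 552 [ 539.8 -403.2] [43.1 43.1] 48.3
170 n 503 [ 539.8 -403.3] [42.5 42.6] 48.1
190 n 360 [ 539.8 -403.3] [41.5 40.8] 47.7
oblong cont
200 n 1068 [465.5  95.1] [81.4 29.9] 72.0
225 n 801 [463.7  88.5] [67.4 28.6] 72.1
245 n 762 [463.7  88.5] [66.5 27.9] 72.1
oblong dock
190 n 2687 [671.7 145.5] [55.3 93.9] 54.0
225 n 2481 [671.6 145.4] [54.2 92.4] 54.1
245 n 2340 [671.8 145.5] [53.4 91.5] 54.1
```

Measured sizes match the given ones: the oblong is 66.5×27.9 mm and its dock 92×54 mm. Next I'll go above the large round container and take a look there that also covers the square dock.

>>> {"op": "drive_tool", "data": {"series": [{"hand":85,"tx":15,"ty":-14,"tz":0,"roll":0},{"hand":85,"tx":30,"ty":-28,"tz":0,"roll":0},{"hand":85,"tx":30,"ty":-28,"tz":0,"roll":0},{"hand":85,"tx":25,"ty":-23,"tz":0,"roll":0},{"hand":85,"tx":15,"ty":-14,"tz":0,"roll":0},{"hand":85,"tx":0,"ty":0,"tz":0,"roll":0},{"hand":85,"tx":0,"ty":0,"tz":0,"roll":0}]}}

```text
time: 6.08
tcp_pos: [374.7, 278.0, 239.2]
tool_rot: [0.0, 0.708, 0.706, -0.0]
force: [0.2, -0.2, -0.2]
finger_gap: 0.996
```

```bash
python3 - <<'E'
from h import *
s,c,T=wrist(); np.savez("w4.npz",T=T,**{k:v for k,v in c.items()}); cv2.imwrite("pics/w4.png",c["pixels"])
print(s["time"],s["tcp_pos"],tool(s)[:3,0],s["q"])
p=c["pixels"].astype(int);m=(p[...,0]>100)&(p[...,0]-p[...,2]>70)
for t in (190,225,245): rects(c,T,430,620,20,200,t,16)
for i,ce,st,mm in blobs(m,40): print(ce,st,onz(c,*ce,80,T))
E
```

```text
6.075 [374.69091053 278.00379829 239.21924666] [ 2.34436202e-03  9.99997151e-01 -4.48781439e-04] [ 0.30479852 -0.06651581 -0.94800118  1.85748525 -0.0552021   1.32339599
 -0.63096187]
190 n 3510 [560.7 380. ] [71.7 71.9] 28.4
225 n 3293 [560.6 379.9] [70.5 70.8] 28.7
245 n 3169 [560.4 380. ] [70.1 70.2] 28.5
[318.92999054 182.60264901] [ 301  164   37   38 1057] [373.59843998 280.2505267   80.        ]
[388.87542088 323.45791246] [380 313  19  22 297] [462.88193793  94.25167691  80.        ]
```

View pics/w4.png

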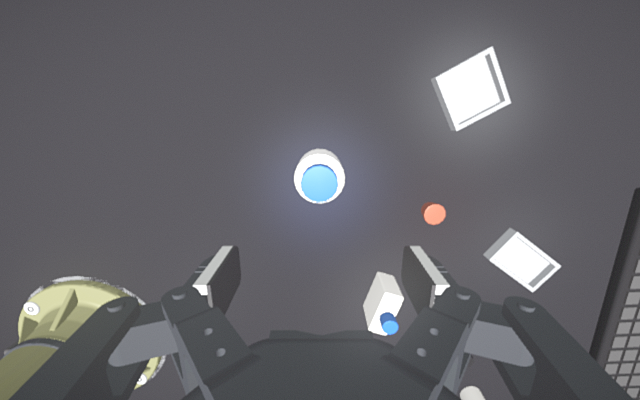

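Frame w4 shows the large round container centred below the gripper (319,183) and the square dock at (471,90). That puts the dock at (560.5, 380) with a yaw of 28.5°. I'll descend and grip.

>>> {"op": "drive_tool", "data": {"series": [{"hand":85,"tx":1.5,"ty":-0.7,"tz":15,"roll":0},{"hand":85,"tx":0,"ty":0,"tz":30,"roll":0},{"hand":85,"tx":0,"ty":0,"tz":30,"roll":0},{"hand":85,"tx":0,"ty":0,"tz":30,"roll":0},{"hand":85,"tx":0,"ty":0,"tz":25,"roll":0},{"hand":85,"tx":0,"ty":0,"tz":20,"roll":0},{"hand":85,"tx":0,"ty":0,"tz":15,"roll":0},{"hand":85,"tx":0,"ty":0,"tz":15,"roll":0},{"hand":85,"tx":0,"ty":0,"tz":15,"roll":0},{"hand":85,"tx":0,"ty":0,"tz":10,"roll":0},{"hand":85,"tx":0,"ty":0,"tz":6,"roll":0},{"hand":85,"tx":0,"ty":0,"tz":0,"roll":0},{"hand":85,"tx":0,"ty":0,"tz":0,"roll":0}]}}

```text
time: 7.75
tcp_pos: [373.4, 281.0, 28.7]
tool_rot: [0.0, 0.707, 0.707, 0.0]
force: [-0.2, -0.3, -0.2]
finger_gap: 0.993
```

```bash
python3 - <<'E'
from h import *
s,c,T=wrist(); cv2.imwrite("pics/w5.png",c["pixels"])
print(s["time"],s["tcp_pos"],s["q"],s["force"])
E
```

```text
7.75 [373.37166157 280.9610226   28.66783215] [ 0.16006102  0.27971875 -0.93290735  2.08543759  0.28611916  0.90615854
 -0.93331328] [-0.21463636 -0.33432851 -0.22046261]
```

View pics/w5.png

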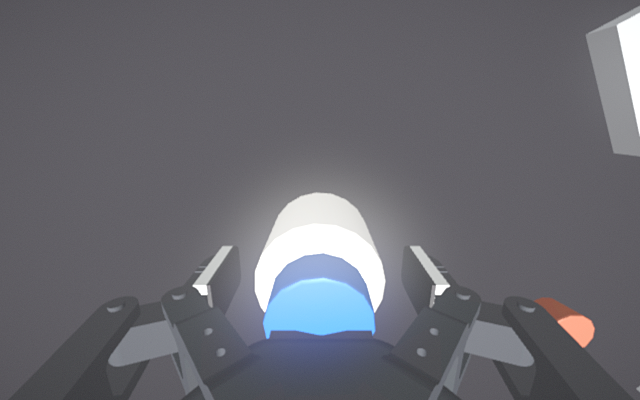

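The container sits centred between the pads, so I'll close.

>>> {"op": "drive_tool", "data": {"series": [{"hand":45,"tx":0,"ty":0,"tz":0,"roll":0},{"hand":45,"tx":0,"ty":0,"tz":0,"roll":0},{"hand":45,"tx":0,"ty":0,"tz":0,"roll":0},{"hand":45,"tx":0,"ty":0,"tz":0,"roll":0},{"hand":45,"tx":0,"ty":0,"tz":0,"roll":0},{"hand":45,"tx":0,"ty":0,"tz":0,"roll":0}], "squeeze": 40}}

```text
time: 8.55
tcp_pos: [373.3, 280.8, 28.9]
tool_rot: [0.0, 0.707, 0.707, 0.0]
force: [-1.7, -1.2, 4.9]
finger_gap: 0.69
```

>>> {"op": "drive_tool", "data": {"series": [{"hand":45,"tx":0,"ty":0,"tz":-8,"roll":0},{"hand":45,"tx":0,"ty":0,"tz":-16,"roll":0},{"hand":45,"tx":0,"ty":0,"tz":-25,"roll":0},{"hand":45,"tx":0,"ty":0,"tz":-25,"roll":0},{"hand":45,"tx":0,"ty":0,"tz":-25,"roll":0},{"hand":45,"tx":-10,"ty":10,"tz":-12,"roll":0},{"hand":45,"tx":-25,"ty":15,"tz":0,"roll":0},{"hand":45,"tx":-30,"ty":15,"tz":0,"roll":0},{"hand":45,"tx":-30,"ty":15,"tz":0,"roll":0},{"hand":45,"tx":-30,"ty":15,"tz":0,"roll":0},{"hand":45,"tx":-30,"ty":15,"tz":0,"roll":0},{"hand":45,"tx":-30,"ty":12,"tz":0,"roll":0},{"hand":45,"tx":-30,"ty":0,"tz":0,"roll":0},{"hand":45,"tx":-30,"ty":0,"tz":0,"roll":0},{"hand":45,"tx":-30,"ty":0,"tz":0,"roll":0},{"hand":45,"tx":-30,"ty":0,"tz":0,"roll":0},{"hand":45,"tx":-30,"ty":-3,"tz":0,"roll":0},{"hand":45,"tx":-30,"ty":-3,"tz":0,"roll":0},{"hand":45,"tx":-15,"ty":-2,"tz":0,"roll":0},{"hand":45,"tx":0,"ty":0,"tz":0,"roll":0}]}}

```text
time: 11.05
tcp_pos: [461.9, -99.8, 139.7]
tool_rot: [0.0, 0.708, 0.706, 0.0]
force: [-0.3, 0.7, -1.8]
finger_gap: 0.688
```

```bash
python3 - <<'E'
from h import *
s,c,T=wrist(); cv2.imwrite("pics/w6.png",c["pixels"])
print(s["time"],s["tcp_pos"],tool(s)[:3,0],s["q"],s["force"],s["finger_gap"])
c=read_camera("top"); cv2.imwrite("pics/t6.png",c["pixels"])
E
```

```text
11.05 [461.86968749 -99.81946384 139.70036516] [2.11410075e-03 9.99997765e-01 2.59886981e-05] [ 0.77225214  0.05084282 -0.62520547  1.98317968  0.03299779  1.11694233
  0.13108781] [-0.33199427  0.66473641 -1.76580477] 0.6880833539680424
```

View pics/w6.png

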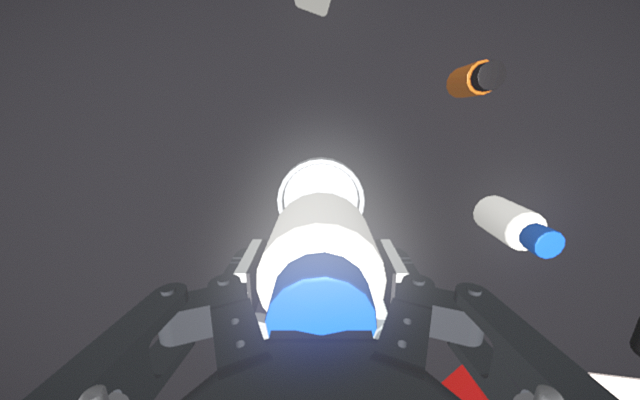

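View pics/t6.png

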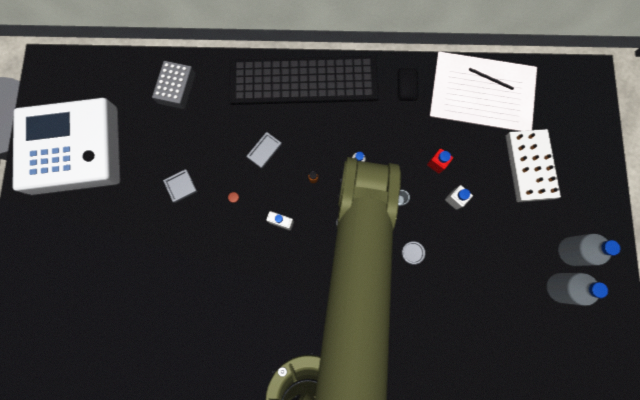

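The container is held and its dock is just below, at (321,195). I'll shift 8.5 mm toward -y and lower.

>>> {"op": "drive_tool", "data": {"series": [{"hand":45,"tx":-8.5,"ty":0.4,"tz":0,"roll":0},{"hand":45,"tx":0,"ty":0,"tz":15,"roll":0},{"hand":45,"tx":0,"ty":0,"tz":25,"roll":0},{"hand":45,"tx":0,"ty":0,"tz":20,"roll":0},{"hand":45,"tx":0,"ty":0,"tz":15,"roll":0},{"hand":45,"tx":0,"ty":0,"tz":10,"roll":0},{"hand":45,"tx":0,"ty":0,"tz":8,"roll":0},{"hand":45,"tx":0,"ty":0,"tz":5,"roll":0},{"hand":45,"tx":0,"ty":0,"tz":3,"roll":0},{"hand":45,"tx":0,"ty":0,"tz":2,"roll":0},{"hand":45,"tx":0,"ty":0,"tz":0,"roll":0},{"hand":45,"tx":0,"ty":0,"tz":0,"roll":0}]}}

```text
time: 12.65
tcp_pos: [462.5, -108.0, 36.5]
tool_rot: [0.0, 0.707, 0.707, 0.0]
force: [0.1, -0.6, -1.5]
finger_gap: 0.689
```

```bash
python3 - <<'E'
from h import *
s,c,T=wrist(); cv2.imwrite("pics/w7.png",c["pixels"])
print(s["time"],s["tcp_pos"],s["force"])
c=read_camera("scene"); cv2.imwrite("pics/s7.png",cv2.resize(c["pixels"][120:240,220:400],None,fx=4,fy=4,interpolation=2))
E
```

```text
12.65 [ 462.46850532 -107.96332381   36.50406651] [ 0.10231624 -0.59371168 -1.46439814]
```

View pics/s7.png

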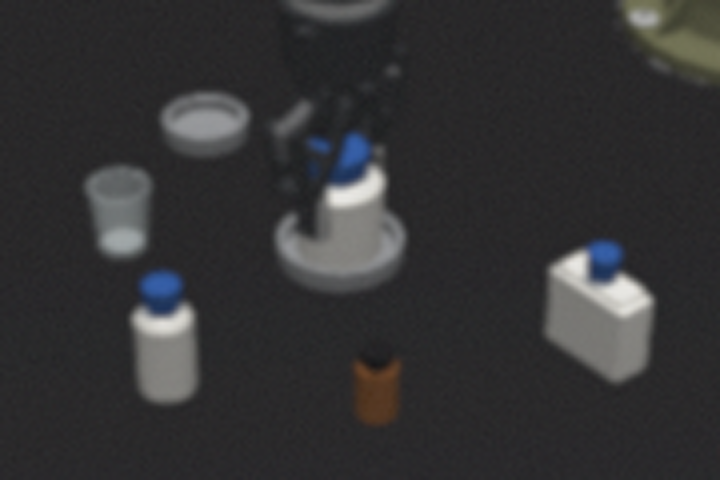

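View pics/w7.png

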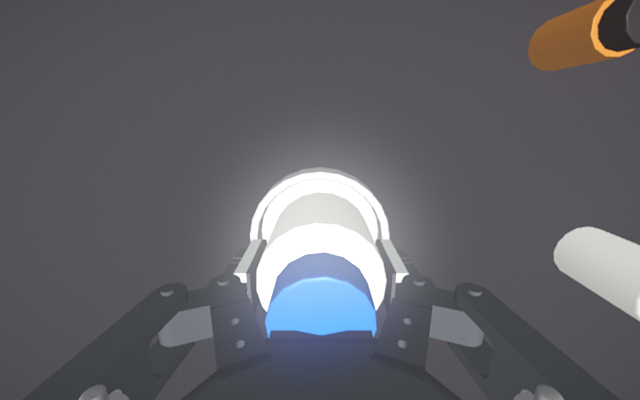

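The container is inside the rim and about 2.5 mm above the floor. I'll lower it the rest of the way.

>>> {"op": "drive_tool", "data": {"series": [{"hand":45,"tx":0,"ty":0,"tz":1,"roll":0},{"hand":45,"tx":0,"ty":0,"tz":0.8,"roll":0},{"hand":45,"tx":0,"ty":0,"tz":0.5,"roll":0},{"hand":45,"tx":0,"ty":0,"tz":0.3,"roll":0},{"hand":45,"tx":0,"ty":0,"tz":0,"roll":0}]}}

```text
time: 13.38
tcp_pos: [462.3, -107.9, 34.0]
tool_rot: [-0.0, 0.707, 0.707, -0.0]
force: [-1.7, 0.2, 3.4]
finger_gap: 0.691
```

Force z has changed from -1.5 to +3.4 N, so it is on the floor. I'll open gently and then lift.

>>> {"op": "drive_tool", "data": {"series": [{"hand":63,"tx":0,"ty":0,"tz":0,"roll":0},{"hand":63,"tx":0,"ty":0,"tz":0,"roll":0},{"hand":75,"tx":0,"ty":0,"tz":0,"roll":0},{"hand":85,"tx":0,"ty":0,"tz":0,"roll":0},{"hand":85,"tx":0,"ty":0,"tz":0,"roll":0},{"hand":85,"tx":0,"ty":0,"tz":0,"roll":0},{"hand":85,"tx":0,"ty":0,"tz":-10,"roll":0},{"hand":85,"tx":0,"ty":0,"tz":-25,"roll":0},{"hand":85,"tx":0,"ty":0,"tz":-30,"roll":0},{"hand":85,"tx":0,"ty":0,"tz":-35,"roll":0},{"hand":85,"tx":0,"ty":0,"tz":-35,"roll":0},{"hand":85,"tx":0,"ty":0,"tz":-20,"roll":0},{"hand":85,"tx":0,"ty":0,"tz":0,"roll":0},{"hand":85,"tx":0,"ty":0,"tz":0,"roll":0}]}}

```text
time: 15.12
tcp_pos: [461.8, -107.7, 188.0]
tool_rot: [-0.0, 0.707, 0.707, -0.0]
force: [0.8, -0.6, -1.1]
finger_gap: 1.0
```

```bash
python3 - <<'E'
from h import *
s,c,T=wrist(); cv2.imwrite("pics/w8.png",c["pixels"])
print(s["time"],s["tcp_pos"],tool(s)[:3,0],s["force"],s["finger_gap"])
analyse(c,T,245)
E
```

```text
15.125 [ 461.78680163 -107.72854301  188.04325888] [3.16513030e-04 9.99999945e-01 1.01743237e-04] [ 0.79757865 -0.55210703 -1.10539915] 0.9996406948772252
cap [321.4 200.1] [42.7 45.9] [ 463.1 -109.9   80. ]
cap [506.3 212.1] [25.3 35. ] [ 635.6 -121.6   80. ]
cap [471.6 390.2] [20.9 31. ] [ 637.4 -340.    80. ]
grey [320. 174.] 2522 rect [ 462.5 -108.5] [84.9 84.8] 2.1 ell [ 462.4 -109.2] [79.5 86. ]
grey [489. 203.] 519 rect [ 661.5 -134.1] [40.  33.6] 63.4 ell [ 663.9 -135.4] [37.1 39.2]
```

View pics/w8.png

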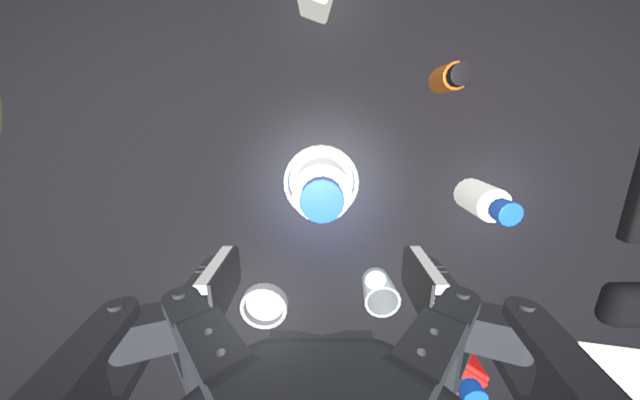

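The large round container stands centred in its dock: cap (463,-110), dock (462,-109). Next is the small round container.

>>> {"op": "drive_tool", "data": {"series": [{"hand":70,"tx":-2,"ty":18,"tz":0,"roll":0},{"hand":70,"tx":-3,"ty":35,"tz":0,"roll":0},{"hand":70,"tx":-3,"ty":35,"tz":0,"roll":0},{"hand":70,"tx":-3,"ty":35,"tz":0,"roll":0},{"hand":70,"tx":-2,"ty":35,"tz":0,"roll":0},{"hand":70,"tx":-2,"ty":18,"tz":0,"roll":0},{"hand":70,"tx":0,"ty":0,"tz":0,"roll":0},{"hand":70,"tx":0,"ty":0,"tz":0,"roll":0}]}}

```text
time: 16.18
tcp_pos: [637.3, -122.6, 187.7]
tool_rot: [-0.001, 0.707, 0.707, -0.001]
force: [-0.3, 0.5, 0.1]
finger_gap: 0.818
```

```bash
python3 - <<'E'
from h import *
s,c,T=wrist(); cv2.imwrite("pics/w9.png",c["pixels"])
print(s["time"],s["tcp_pos"],tool(s)[:3,0],s["finger_gap"],s["q"])
analyse(c,T,245)
E
```

```text
16.175 [ 637.2828194  -122.63680177  187.67637164] [3.30338046e-05 9.99999906e-01 4.31351600e-04] 0.8177917567752292 [ 0.62456478  0.414656   -0.62133435  1.50235356  0.24512993  1.30556754
 -0.02153691]
cap [123.6 184.3] [43.6 49.5] [ 459.4 -109.9   80. ]
cap [322.4 198.1] [23.8 26.9] [ 639.4 -122.7   80. ]
grey [151. 173.] 1064 rect [ 440.5 -116.8] [52.1 67.7] 19.5 ell [ 432.4 -119.7] [62.  65.1]
grey [322. 185.] 319 rect [ 638.4 -129.6] [38.3 28.7] 4.3 ell [ 639.3 -135.3] [35.2 37.7]
```

View pics/w9.png

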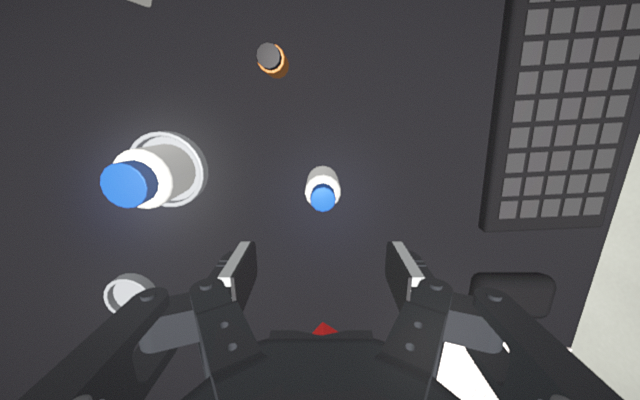

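The small round container (322,190) is centred between the fingers with nothing near it. I'll descend and grip.

>>> {"op": "drive_tool", "data": {"series": [{"hand":70,"tx":0,"ty":1.5,"tz":15,"roll":0},{"hand":70,"tx":0,"ty":0,"tz":30,"roll":0},{"hand":70,"tx":0,"ty":0,"tz":30,"roll":0},{"hand":70,"tx":0,"ty":0,"tz":25,"roll":0},{"hand":70,"tx":0,"ty":0,"tz":20,"roll":0},{"hand":70,"tx":0,"ty":0,"tz":15,"roll":0},{"hand":70,"tx":0,"ty":0,"tz":12,"roll":0},{"hand":70,"tx":0,"ty":0,"tz":8,"roll":0},{"hand":70,"tx":0,"ty":0,"tz":4,"roll":0},{"hand":70,"tx":0,"ty":0,"tz":0,"roll":0},{"hand":70,"tx":0,"ty":0,"tz":0,"roll":0},{"hand":45,"tx":0,"ty":0,"tz":0,"roll":0},{"hand":25,"tx":0,"ty":0,"tz":0,"roll":0},{"hand":25,"tx":0,"ty":0,"tz":0,"roll":0},{"hand":25,"tx":0,"ty":0,"tz":0,"roll":0},{"hand":25,"tx":0,"ty":0,"tz":0,"roll":0},{"hand":25,"tx":0,"ty":0,"tz":0,"roll":0},{"hand":25,"tx":0,"ty":0,"tz":0,"roll":0}], "squeeze": 30}}

```text
time: 18.48
tcp_pos: [640.1, -122.9, 30.1]
tool_rot: [0.0, 0.707, 0.707, 0.0]
force: [-0.1, 0.1, 4.8]
finger_gap: 0.408
```

```bash
python3 - <<'E'
from h import *
s,c,T=wrist(); cv2.imwrite("pics/w10.png",c["pixels"])
print(s["time"],s["tcp_pos"],tool(s)[:3,0],s["finger_gap"],s["q"])
E
```

```text
18.475 [ 640.08077342 -122.94173397   30.08291046] [ 3.30404004e-04  9.99999912e-01 -2.59831433e-04] 0.4083390212568163 [ 0.58602216  0.56464952 -0.57015975  1.63775498  0.3418257   1.03973294
 -0.08883126]
```

View pics/w10.png

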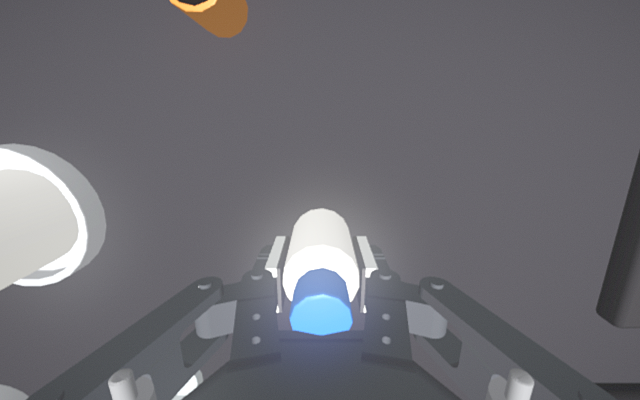

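>>> {"op": "drive_tool", "data": {"series": [{"hand":25,"tx":0,"ty":0,"tz":-8,"roll":0},{"hand":25,"tx":0,"ty":0,"tz":-16,"roll":0},{"hand":25,"tx":0,"ty":0,"tz":-25,"roll":0},{"hand":25,"tx":0,"ty":0,"tz":-25,"roll":0},{"hand":25,"tx":0,"ty":0,"tz":-25,"roll":0},{"hand":25,"tx":-4,"ty":-7,"tz":-12,"roll":0},{"hand":25,"tx":-12,"ty":-20,"tz":0,"roll":0},{"hand":25,"tx":-19,"ty":-30,"tz":0,"roll":0},{"hand":25,"tx":-19,"ty":-30,"tz":0,"roll":0},{"hand":25,"tx":-19,"ty":-30,"tz":0,"roll":0},{"hand":25,"tx":-19,"ty":-30,"tz":0,"roll":0},{"hand":25,"tx":-19,"ty":-30,"tz":0,"roll":0},{"hand":25,"tx":-19,"ty":-30,"tz":0,"roll":0},{"hand":25,"tx":-17,"ty":-30,"tz":0,"roll":0},{"hand":25,"tx":-9,"ty":-17,"tz":0,"roll":0},{"hand":25,"tx":0,"ty":0,"tz":0,"roll":0},{"hand":25,"tx":0,"ty":0,"tz":0,"roll":0}]}}

```text
time: 20.65
tcp_pos: [386.3, -278.2, 140.8]
tool_rot: [0.0, 0.707, 0.707, 0.0]
force: [-0.1, 0.0, -0.1]
finger_gap: 0.406
```

```bash
python3 - <<'E'
from h import *
s,c,T=wrist(); cv2.imwrite("pics/w11.png",c["pixels"])
print(s["time"],s["tcp_pos"],tool(s)[:3,0],s["finger_gap"],s["q"])
print(proj(c,[386.1,-278.7,16],T))
E
```

```text
20.65 [ 386.34117783 -278.1996777   140.80279204] [-2.91383170e-04  9.99999953e-01  9.25696286e-05] 0.4062600302605356 [ 1.08270383  0.05183522 -0.52361295  1.97711166  0.02839099  1.11933293
  0.54758529]
(np.float64(319.58172615897666), np.float64(193.5055815138749))
```

View pics/w11.png

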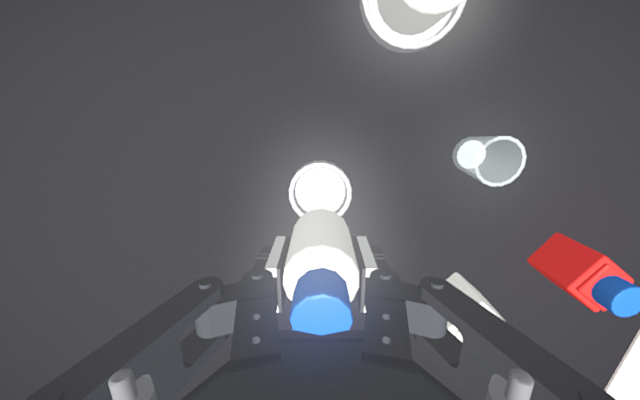

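The dock (320,191) is aligned under the container, so I'll lower.

>>> {"op": "drive_tool", "data": {"series": [{"hand":25,"tx":0.5,"ty":0,"tz":15,"roll":0},{"hand":25,"tx":0,"ty":0,"tz":25,"roll":0},{"hand":25,"tx":0,"ty":0,"tz":20,"roll":0},{"hand":25,"tx":0,"ty":0,"tz":15,"roll":0},{"hand":25,"tx":0,"ty":0,"tz":10,"roll":0},{"hand":25,"tx":0,"ty":0,"tz":8,"roll":0},{"hand":25,"tx":0,"ty":0,"tz":5,"roll":0},{"hand":25,"tx":0,"ty":0,"tz":3,"roll":0},{"hand":25,"tx":0,"ty":0,"tz":2,"roll":0},{"hand":25,"tx":0,"ty":0,"tz":0,"roll":0},{"hand":25,"tx":0,"ty":0,"tz":1,"roll":0},{"hand":25,"tx":0,"ty":0,"tz":0.8,"roll":0},{"hand":25,"tx":0,"ty":0,"tz":0.6,"roll":0},{"hand":25,"tx":0,"ty":0,"tz":0,"roll":0},{"hand":25,"tx":0,"ty":0,"tz":0,"roll":0}]}}

```text
time: 22.58
tcp_pos: [385.8, -278.3, 35.3]
tool_rot: [0.0, 0.707, 0.707, -0.0]
force: [-0.8, -0.6, -0.6]
finger_gap: 0.41
```

```bash
python3 - <<'E'
from h import *
s,c,T=wrist(); cv2.imwrite("pics/w12.png",c["pixels"])
print(s["time"],s["tcp_pos"],s["force"])
E
```

```text
22.575 [ 385.76580633 -278.319142     35.31886602] [-0.83492988 -0.57348359 -0.56300746]
```

View pics/w12.png

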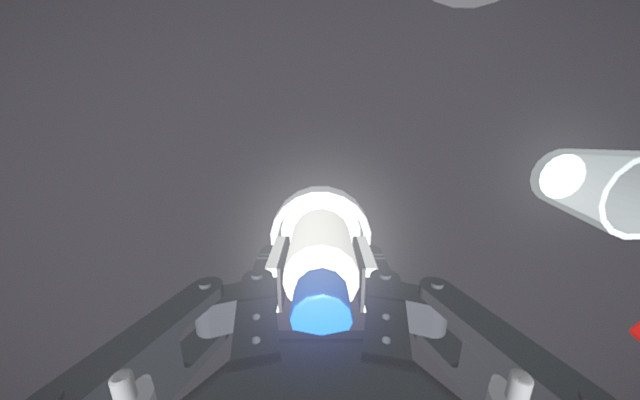

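It is inside the rim but not yet touching, so I'll ease it down.

>>> {"op": "drive_tool", "data": {"series": [{"hand":25,"tx":0,"ty":0,"tz":0.4,"roll":0},{"hand":25,"tx":0,"ty":0,"tz":0.4,"roll":0},{"hand":25,"tx":0,"ty":0,"tz":0,"roll":0},{"hand":25,"tx":0,"ty":0,"tz":0,"roll":0}]}}

```text
time: 23.12
tcp_pos: [385.8, -278.4, 35.0]
tool_rot: [0.0, 0.707, 0.707, -0.0]
force: [-2.4, 0.9, 4.7]
finger_gap: 0.408
```

>>> {"op": "drive_tool", "data": {"series": [{"hand":40,"tx":0,"ty":0,"tz":0,"roll":0},{"hand":40,"tx":0,"ty":0,"tz":0,"roll":0},{"hand":55,"tx":0,"ty":0,"tz":0,"roll":0},{"hand":75,"tx":0,"ty":0,"tz":0,"roll":0},{"hand":75,"tx":0,"ty":0,"tz":0,"roll":0},{"hand":75,"tx":0,"ty":0,"tz":-10,"roll":0},{"hand":75,"tx":0,"ty":0,"tz":-25,"roll":0},{"hand":75,"tx":0,"ty":0,"tz":-30,"roll":0},{"hand":75,"tx":0,"ty":0,"tz":-35,"roll":0},{"hand":75,"tx":0,"ty":0,"tz":-35,"roll":0},{"hand":75,"tx":0,"ty":0,"tz":-20,"roll":0},{"hand":75,"tx":0,"ty":0,"tz":0,"roll":0},{"hand":75,"tx":0,"ty":0,"tz":0,"roll":0}]}}

```text
time: 24.75
tcp_pos: [385.3, -278.0, 188.8]
tool_rot: [-0.0, 0.707, 0.707, -0.0]
force: [-0.4, -0.5, -0.9]
finger_gap: 0.88
```

```bash
python3 - <<'E'
from h import *
s,c,T=wrist(); cv2.imwrite("pics/w13.png",c["pixels"])
print(s["time"],s["tcp_pos"],tool(s)[:3,0],s["finger_gap"],s["q"])
analyse(c,T,245)
E
```

```text
24.75 [ 385.31242502 -278.01232108  188.8450228 ] [2.78043078e-04 9.99999865e-01 4.38428144e-04] 0.8801392513896944 [ 1.09579779e+00  2.04892449e-03 -5.22970270e-01  1.92021494e+00
  1.17089834e-03  1.22053073e+00  5.72147788e-01]
cap [424.    4.2] [10.4 42.2] [ 464.8 -124.2   80. ]
cap [321.3 199.3] [23.9 27.2] [ 386.5 -279.6   80. ]
cap [573.2 267.8] [29.1 43.1] [ 637.7 -350.8   80. ]
grey [408.  16.] 830 rect [ 476.  -112.4] [64.4 26.3] 0.0 ell [ 477.  -102.4] [40.5 59. ]
grey [320. 185.] 275 rect [ 385.1 -285.3] [36.8 26.3] 8.5 ell [ 385.8 -291.2] [33.5 36.4]
```

View pics/w13.png

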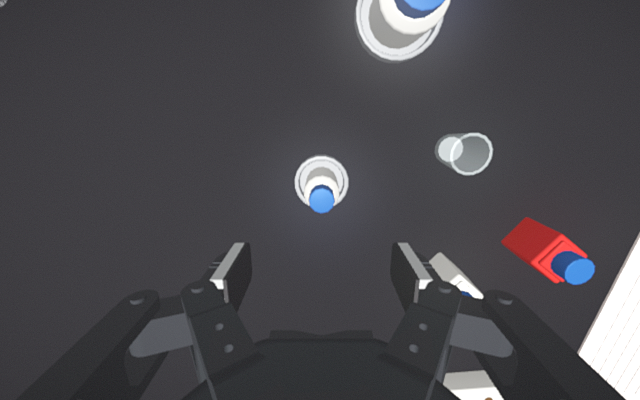

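The small round container stands centred in its dock, with its cap at (386.5,-279.6). Next is the square: I'll translate and roll +42° so the jaws align with its sides.

>>> {"op": "drive_tool", "data": {"series": [{"hand":80,"tx":-10,"ty":12.5,"tz":0,"roll":0},{"hand":80,"tx":-25,"ty":31,"tz":0,"roll":0},{"hand":80,"tx":-30,"ty":37,"tz":0,"roll":0},{"hand":80,"tx":-30,"ty":37,"tz":0,"roll":0},{"hand":80,"tx":-20,"ty":25,"tz":0,"roll":0},{"hand":80,"tx":-10,"ty":12,"tz":0,"roll":0},{"hand":80,"tx":0,"ty":0,"tz":0,"roll":10.5},{"hand":80,"tx":0,"ty":0,"tz":0,"roll":10.5},{"hand":80,"tx":0,"ty":0,"tz":0,"roll":10.5},{"hand":80,"tx":0,"ty":0,"tz":0,"roll":10.5},{"hand":80,"tx":0,"ty":0,"tz":0,"roll":0},{"hand":80,"tx":0,"ty":0,"tz":0,"roll":0}]}}

```text
time: 26.3
tcp_pos: [540.0, -403.1, 188.6]
tool_rot: [-0.001, 0.913, 0.408, -0.0]
force: [-0.0, -0.4, -0.3]
finger_gap: 0.937
```

```bash
python3 - <<'E'
from h import *
s,c,T=wrist(); cv2.imwrite("pics/w14.png",c["pixels"])
print(s["time"],s["tcp_pos"],s["finger_gap"],s["q"]); t=tool(s); print("yaw",np.degrees(np.arctan2(t[1,0],t[0,0])))
analyse(c,T,190)
for th in (170,190,210): rects(c,T,270,370,130,230,th,54)
E
```

```text
26.3 [ 539.98466742 -403.05101671  188.57156887] 0.9370088329030292 [ 0.88835039  0.42496532 -0.38424396  1.44016353  0.16048084  1.30889322
 -0.23685597]
yaw 48.165886072359385
cap [374.1  74. ] [33.8 37.5] [ 643.5 -354.1   80. ]
cap [319.2 198.1] [29.5 29.7] [ 540.  -402.6   80. ]
cap [103.6 210.4] [21.4 26.6] [ 381.9 -277.3   80. ]
grey [625.  46.] 1670 rect [ 858.9 -514.5] [128.   15.3] 81.4 ell [ 860.4 -500.5] [ 15.4 145.8]
grey [634.  17.] 419 rect [ 878.6 -490.5] [52.5 12. ] 81.3 ell [ 879.1 -479.3] [10.2 60.8]
grey [319. 186.] 630 rect [ 532.6 -410.4] [45.4 47.9] 48.2 ell [ 530.6 -412.2] [49.4 54.8]
170 n 865 [ 539.5 -402.9] [41.9 42.8] 48.2
190 n 630 [ 539.6 -403. ] [39.8 42. ] 48.2
210 n 159 [ 545.6 -395.4] [13.3 31.3] 54.0
```

View pics/w14.png

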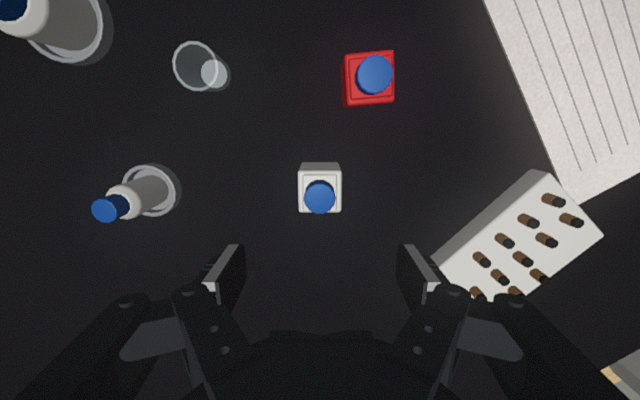

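The white square container (319,187) is aligned with the jaws at 48.2°. The red one (374,78) and the vial rack are clear of the fingers, so I'll descend and grip.

>>> {"op": "drive_tool", "data": {"series": [{"hand":80,"tx":0,"ty":0,"tz":15,"roll":0},{"hand":80,"tx":0,"ty":0,"tz":30,"roll":0},{"hand":80,"tx":0,"ty":0,"tz":30,"roll":0},{"hand":80,"tx":0,"ty":0,"tz":25,"roll":0},{"hand":80,"tx":0,"ty":0,"tz":20,"roll":0},{"hand":80,"tx":0,"ty":0,"tz":15,"roll":0},{"hand":80,"tx":0,"ty":0,"tz":12,"roll":0},{"hand":80,"tx":0,"ty":0,"tz":8,"roll":0},{"hand":80,"tx":0,"ty":0,"tz":4,"roll":0},{"hand":80,"tx":0,"ty":0,"tz":0,"roll":0},{"hand":80,"tx":0,"ty":0,"tz":0,"roll":0},{"hand":55,"tx":0,"ty":0,"tz":0,"roll":0},{"hand":35,"tx":0,"ty":0,"tz":0,"roll":0},{"hand":35,"tx":0,"ty":0,"tz":0,"roll":0},{"hand":35,"tx":0,"ty":0,"tz":0,"roll":0},{"hand":35,"tx":0,"ty":0,"tz":0,"roll":0},{"hand":35,"tx":0,"ty":0,"tz":0,"roll":0},{"hand":35,"tx":0,"ty":0,"tz":0,"roll":0}], "squeeze": 40}}

```text
time: 28.6
tcp_pos: [540.5, -403.6, 30.9]
tool_rot: [0.0, 0.914, 0.407, 0.0]
force: [-1.4, 0.4, 4.8]
finger_gap: 0.504
```

```bash
python3 - <<'E'
from h import *
s,c,T=wrist(); cv2.imwrite("pics/w15.png",c["pixels"])
print(s["time"],s["tcp_pos"],s["finger_gap"]); t=tool(s); print("yaw",np.degrees(np.arctan2(t[1,0],t[0,0])))
E
```

```text
28.6 [ 540.47472527 -403.57050076   30.92740294] 0.5035361032449229
yaw 47.97723246660323
```

View pics/w15.png

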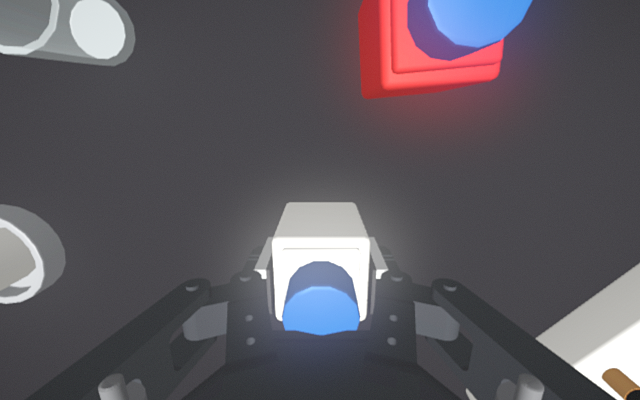

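>>> {"op": "drive_tool", "data": {"series": [{"hand":35,"tx":0,"ty":0,"tz":-8,"roll":0},{"hand":35,"tx":0,"ty":0,"tz":-16,"roll":0},{"hand":35,"tx":0,"ty":0,"tz":-25,"roll":0},{"hand":35,"tx":0,"ty":0,"tz":-25,"roll":0},{"hand":35,"tx":0,"ty":0,"tz":-25,"roll":0},{"hand":35,"tx":0,"ty":0,"tz":-14,"roll":0},{"hand":35,"tx":10,"ty":-8.5,"tz":0,"roll":0},{"hand":35,"tx":20,"ty":-17,"tz":0,"roll":0},{"hand":35,"tx":28,"ty":-24,"tz":0,"roll":0},{"hand":35,"tx":28,"ty":-24,"tz":0,"roll":0},{"hand":35,"tx":28,"ty":-24,"tz":0,"roll":0},{"hand":35,"tx":28,"ty":-24,"tz":0,"roll":0},{"hand":35,"tx":28,"ty":-24,"tz":0,"roll":0},{"hand":35,"tx":28,"ty":-24,"tz":0,"roll":0},{"hand":35,"tx":28,"ty":-24,"tz":0,"roll":0},{"hand":35,"tx":28,"ty":-24,"tz":0,"roll":0},{"hand":35,"tx":20,"ty":-17,"tz":0,"roll":0},{"hand":35,"tx":10,"ty":-8.5,"tz":0,"roll":0},{"hand":35,"tx":0,"ty":0,"tz":0,"roll":0}]}}

```text
time: 31.02
tcp_pos: [549.2, -28.8, 142.9]
tool_rot: [-0.0, 0.913, 0.408, -0.001]
force: [0.4, -0.8, -0.8]
finger_gap: 0.513
```

```bash
python3 - <<'E'
from h import *
s=manip.get_state()
print(s["time"],s["tcp_pos"],s["finger_gap"],s["q"]); t=tool(s)[:3,:3]; print("yaw",np.degrees(np.arctan2(t[1,0],t[0,0])))
print(t.T@(np.array([560.5,380,141])-s["tcp_pos"]))
E
```

```text
31.025 [549.18318523 -28.78264562 142.8899803 ] 0.512804917505835 [ 0.52587857  0.22654981 -0.58517791  1.80442217  0.13619272  1.15194363
 -0.83462213]
yaw 48.096205056934615
[ 311.80322886 -264.59431443    1.86786705]
```

>>> {"op": "drive_tool", "data": {"series": [{"hand":35,"tx":0,"ty":0,"tz":0,"roll":-10},{"hand":35,"tx":0,"ty":0,"tz":0,"roll":-10},{"hand":35,"tx":0,"ty":0,"tz":0,"roll":-10},{"hand":35,"tx":0,"ty":0,"tz":0,"roll":-10},{"hand":35,"tx":0,"ty":0,"tz":0,"roll":-10},{"hand":35,"tx":0,"ty":0,"tz":0,"roll":-10},{"hand":35,"tx":0,"ty":0,"tz":0,"roll":-10.4},{"hand":35,"tx":10,"ty":5.8,"tz":0,"roll":0},{"hand":35,"tx":22,"ty":12.7,"tz":0,"roll":0},{"hand":35,"tx":29,"ty":16.8,"tz":0,"roll":0},{"hand":35,"tx":29,"ty":16.8,"tz":0,"roll":0},{"hand":35,"tx":29,"ty":16.8,"tz":0,"roll":0},{"hand":35,"tx":29,"ty":16.8,"tz":0,"roll":0},{"hand":35,"tx":29,"ty":16.8,"tz":0,"roll":0},{"hand":35,"tx":29,"ty":16.8,"tz":0,"roll":0},{"hand":35,"tx":29,"ty":16.8,"tz":0,"roll":0},{"hand":35,"tx":29,"ty":16.8,"tz":0,"roll":0},{"hand":35,"tx":20,"ty":11.6,"tz":0,"roll":0},{"hand":35,"tx":0,"ty":0,"tz":0,"roll":0},{"hand":35,"tx":0,"ty":0,"tz":0,"roll":0}]}}

```text
time: 33.52
tcp_pos: [559.8, 297.1, 143.1]
tool_rot: [0.0, 0.513, 0.858, -0.001]
force: [0.2, 0.1, -1.3]
finger_gap: 0.508
```

```bash
python3 - <<'E'
from h import *
s,c,T=wrist(); cv2.imwrite("pics/w16.png",c["pixels"])
print(s["time"],s["tcp_pos"],s["finger_gap"],s["q"]); t=tool(s)[:3,:3]; print("yaw",np.degrees(np.arctan2(t[1,0],t[0,0])))
print(t.T@(np.array([560.5,380,141])-s["tcp_pos"]), proj(c,[560.5,380,16],T))
E
```

```text
33.525 [559.75130882 297.0940097  143.06555968] 0.5082748988525968 [ 0.09656957  0.47054456 -0.81495192  1.58926059  0.35757296  1.23855448
 -0.28988105]
yaw 118.22877363008894
[72.69392014 39.87554969  1.94031322] (np.float64(364.5220413957878), np.float64(114.84224719187024))
```

View pics/w16.png

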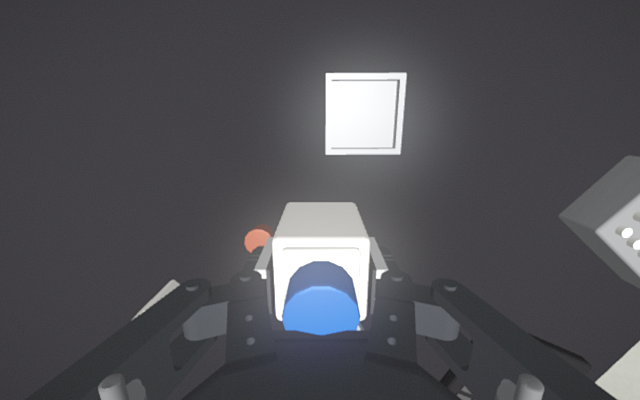

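The dock (365,113) appears where predicted and is square to the container. I'll move over it.

>>> {"op": "drive_tool", "data": {"series": [{"hand":35,"tx":12,"ty":6.5,"tz":0,"roll":0},{"hand":35,"tx":24,"ty":13.4,"tz":0,"roll":0},{"hand":35,"tx":24,"ty":13.4,"tz":0,"roll":0},{"hand":35,"tx":12.7,"ty":6.6,"tz":0,"roll":-0.3},{"hand":35,"tx":0,"ty":0,"tz":0,"roll":0},{"hand":35,"tx":0,"ty":0,"tz":15,"roll":0},{"hand":35,"tx":0,"ty":0,"tz":25,"roll":0},{"hand":35,"tx":0,"ty":0,"tz":20,"roll":0},{"hand":35,"tx":0,"ty":0,"tz":8,"roll":0},{"hand":35,"tx":0,"ty":0,"tz":0,"roll":0},{"hand":35,"tx":0,"ty":0,"tz":0,"roll":0}]}}

```text
time: 34.95
tcp_pos: [560.5, 381.7, 76.4]
tool_rot: [0.0, 0.51, 0.86, 0.001]
force: [-0.1, 1.0, -1.0]
finger_gap: 0.504
```

```bash
python3 - <<'E'
from h import *
s,c,T=wrist(); cv2.imwrite("pics/w17.png",c["pixels"])
print(s["time"],s["tcp_pos"],s["finger_gap"],s["q"]); t=tool(s)[:3,:3]; print("yaw",np.degrees(np.arctan2(t[1,0],t[0,0])))
print(t.T@(np.array([560.5,380,35.9])-s["tcp_pos"]))
c=read_camera("scene"); cv2.imwrite("pics/s17.png",cv2.resize(c["pixels"][180:300,390:550],None,fx=4,fy=4,interpolation=2))
E
```

```text
34.95 [560.53890377 381.71030403  76.38635971] 0.5041225848596547 [-0.08189828  0.62208323 -0.77228672  1.53013236  0.45650316  1.17524396
 -0.43735629]
yaw 118.67848228632259
[-1.48946541 -0.91335652 40.48480268]
```

View pics/w17.png

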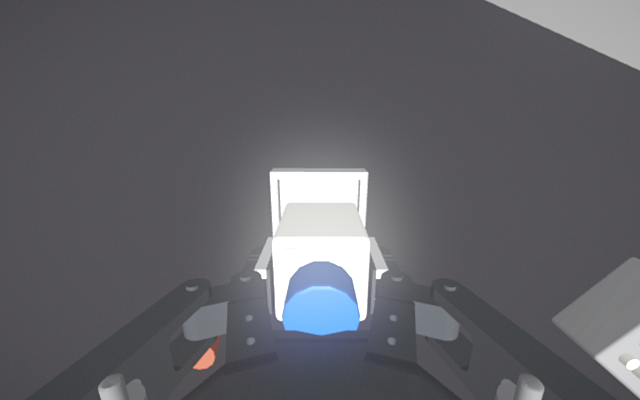

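View pics/s17.png

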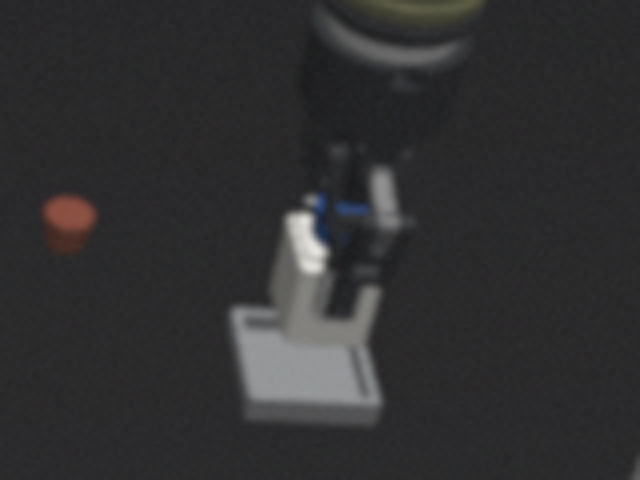

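It is centred and aligned; I'll make a 1.5 mm correction and lower.

>>> {"op": "drive_tool", "data": {"series": [{"hand":35,"tx":-1.4,"ty":-0.8,"tz":3,"roll":0},{"hand":35,"tx":0,"ty":0,"tz":10,"roll":0},{"hand":35,"tx":0,"ty":0,"tz":10,"roll":0},{"hand":35,"tx":0,"ty":0,"tz":7,"roll":0},{"hand":35,"tx":0,"ty":0,"tz":5,"roll":0},{"hand":35,"tx":0,"ty":0,"tz":2.5,"roll":0},{"hand":35,"tx":0,"ty":0,"tz":1,"roll":0},{"hand":35,"tx":0,"ty":0,"tz":0.7,"roll":0},{"hand":35,"tx":0,"ty":0,"tz":0.5,"roll":0},{"hand":35,"tx":0,"ty":0,"tz":0,"roll":0},{"hand":35,"tx":0,"ty":0,"tz":0,"roll":0}]}}

```text
time: 36.42
tcp_pos: [560.1, 379.7, 36.0]
tool_rot: [0.0, 0.51, 0.86, 0.0]
force: [-0.2, -0.2, 0.0]
finger_gap: 0.512
```

>>> {"op": "drive_tool", "data": {"series": [{"hand":35,"tx":0,"ty":0,"tz":0.4,"roll":0},{"hand":35,"tx":0,"ty":0,"tz":0.3,"roll":0},{"hand":35,"tx":0,"ty":0,"tz":0,"roll":0},{"hand":35,"tx":0,"ty":0,"tz":0,"roll":0}]}}

```text
time: 36.92
tcp_pos: [560.2, 379.8, 36.0]
tool_rot: [0.0, 0.51, 0.86, 0.0]
force: [-1.7, -1.0, 5.8]
finger_gap: 0.511
```

```bash
python3 - <<'E'
from h import *
s,c,T=wrist(); cv2.imwrite("pics/w18.png",c["pixels"])
print(s["time"],s["tcp_pos"],s["force"])
E
```

```text
36.925 [560.19128686 379.75126265  35.95825466] [-1.69552803 -0.98293299  5.75516219]
```

View pics/w18.png

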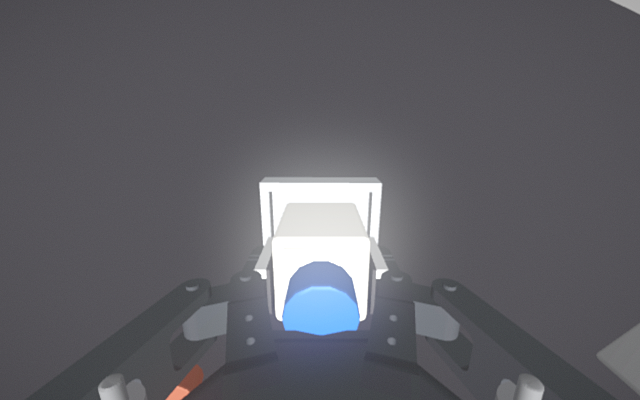

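It is seated, with 5.8 N of contact. I'll release and lift.

>>> {"op": "drive_tool", "data": {"series": [{"hand":48,"tx":0,"ty":0,"tz":0,"roll":0},{"hand":48,"tx":0,"ty":0,"tz":0,"roll":0},{"hand":62,"tx":0,"ty":0,"tz":0,"roll":0},{"hand":75,"tx":0,"ty":0,"tz":0,"roll":0},{"hand":75,"tx":0,"ty":0,"tz":0,"roll":0},{"hand":75,"tx":0,"ty":0,"tz":-10,"roll":0},{"hand":75,"tx":0,"ty":0,"tz":-25,"roll":0},{"hand":75,"tx":0,"ty":0,"tz":-30,"roll":0},{"hand":75,"tx":0,"ty":0,"tz":-35,"roll":0},{"hand":75,"tx":0,"ty":0,"tz":-35,"roll":0},{"hand":75,"tx":0,"ty":0,"tz":-18,"roll":0},{"hand":75,"tx":0,"ty":0,"tz":0,"roll":0},{"hand":75,"tx":0,"ty":0,"tz":0,"roll":0}]}}

```text
time: 38.6
tcp_pos: [559.6, 379.0, 186.5]
tool_rot: [-0.0, 0.51, 0.86, -0.001]
force: [0.3, 0.8, 0.3]
finger_gap: 0.878
```

```bash
python3 - <<'E'
from h import *
s,c,T=wrist(); cv2.imwrite("pics/w19.png",c["pixels"])
print(s["time"],s["tcp_pos"],s["finger_gap"],s["q"]); t=tool(s)[:3,:3]; print("yaw",np.degrees(np.arctan2(t[1,0],t[0,0])))
analyse(c,T,200)
E
```

```text
38.6 [559.56020025 378.98301467 186.45389665] 0.8780483616812739 [-0.05671358  0.52984443 -0.81747893  1.42432709  0.38675513  1.35533948
 -0.38772123]
yaw 118.68222593836349
cap [322.  199.8] [30.4 30.6] [561.3 378.1  80. ]
grey [570.  30.] 9335 rect [682.7 637. ] [225.4  65.7] 9.2 ell [712.2 632.8] [ 60.  232.9]
grey [322. 187.] 697 rect [566.5 368.8] [49.  47.6] 28.7 ell [567.8 366.2] [49.3 60.5]
```

View pics/w19.png

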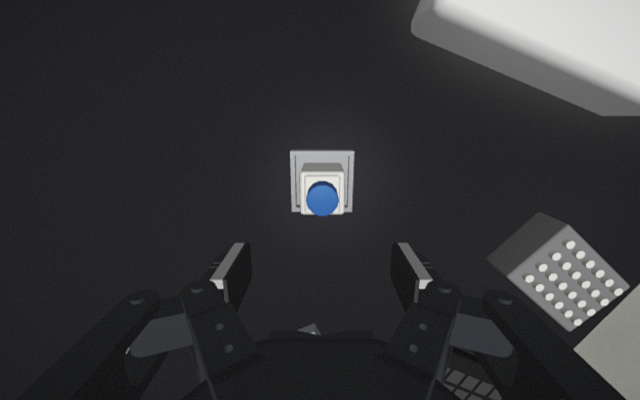

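The square container is seated: its cap is at (561.3,378.1), and the two outlines are parallel. Next is the oblong.

>>> {"op": "drive_tool", "data": {"series": [{"hand":75,"tx":-12,"ty":-12.8,"tz":0,"roll":0},{"hand":75,"tx":-27,"ty":-28.9,"tz":0,"roll":0},{"hand":75,"tx":-27,"ty":-28.9,"tz":0,"roll":0},{"hand":75,"tx":-27,"ty":-28.9,"tz":0,"roll":0},{"hand":75,"tx":-27,"ty":-28.9,"tz":0,"roll":0},{"hand":75,"tx":-27,"ty":-28.9,"tz":0,"roll":0},{"hand":75,"tx":-27,"ty":-28.9,"tz":0,"roll":0},{"hand":75,"tx":-27,"ty":-28.9,"tz":0,"roll":0},{"hand":75,"tx":-7.8,"ty":-8.4,"tz":0,"roll":0},{"hand":75,"tx":0,"ty":0,"tz":0,"roll":10.4},{"hand":75,"tx":0,"ty":0,"tz":0,"roll":10.4},{"hand":75,"tx":0,"ty":0,"tz":0,"roll":10.4},{"hand":75,"tx":0,"ty":0,"tz":0,"roll":10.4},{"hand":75,"tx":0,"ty":0,"tz":0,"roll":5},{"hand":75,"tx":0,"ty":0,"tz":0,"roll":0},{"hand":75,"tx":0,"ty":0,"tz":0,"roll":0}]}}

```text
time: 40.65
tcp_pos: [464.0, 89.7, 187.7]
tool_rot: [-0.0, 0.808, 0.589, -0.0]
force: [-0.1, -0.5, 0.0]
finger_gap: 0.878
```

```bash
python3 - <<'E'
from h import *
s,c,T=wrist(); cv2.imwrite("pics/w20.png",c["pixels"])
print(s["time"],s["tcp_pos"],s["finger_gap"],s["q"]); t=tool(s)[:3,:3]; print("yaw",np.degrees(np.arctan2(t[1,0],t[0,0])))
for th in (225,245,252): rects(c,T,270,370,130,240,th,54)
print(t.T@(np.array([463.7,88.5,30])-s["tcp_pos"]))
E
```

```text
40.65 [464.01496025  89.69292279 187.7224941 ] 0.8784950962574285 [ 0.56603909  0.0065374  -0.80553451  1.91969567  0.00444141  1.21795128
 -0.55157307]
yaw 72.20673864086595
225 n 1333 [463.9  89.1] [66. 28.] 71.7
245 n 1292 [463.6  89.1] [66.  27.1] 73.0
252 n 1259 [463.5  88.7] [65.  27.1] 73.0
[ -1.25785502   0.18768971 157.72219243]
```

View pics/w20.png

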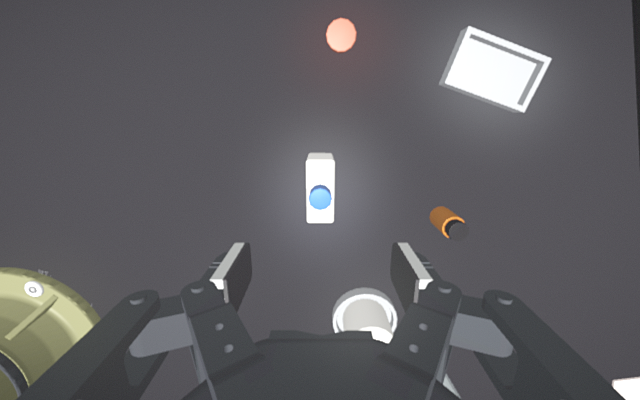

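The oblong (320,188) is aligned at 72°, and the vial at (447,222) is well clear. I'll descend and grip.

>>> {"op": "drive_tool", "data": {"series": [{"hand":65,"tx":-0.8,"ty":0,"tz":15,"roll":0},{"hand":65,"tx":0,"ty":0,"tz":30,"roll":0},{"hand":65,"tx":0,"ty":0,"tz":30,"roll":0},{"hand":65,"tx":0,"ty":0,"tz":25,"roll":0},{"hand":65,"tx":0,"ty":0,"tz":20,"roll":0},{"hand":65,"tx":0,"ty":0,"tz":15,"roll":0},{"hand":65,"tx":0,"ty":0,"tz":12,"roll":0},{"hand":65,"tx":0,"ty":0,"tz":8,"roll":0},{"hand":65,"tx":0,"ty":0,"tz":3,"roll":0},{"hand":65,"tx":0,"ty":0,"tz":0,"roll":0},{"hand":65,"tx":0,"ty":0,"tz":0,"roll":0},{"hand":40,"tx":0,"ty":0,"tz":0,"roll":0},{"hand":18,"tx":0,"ty":0,"tz":0,"roll":0},{"hand":18,"tx":0,"ty":0,"tz":0,"roll":0},{"hand":18,"tx":0,"ty":0,"tz":0,"roll":0},{"hand":18,"tx":0,"ty":0,"tz":0,"roll":0},{"hand":18,"tx":0,"ty":0,"tz":0,"roll":0},{"hand":18,"tx":0,"ty":0,"tz":0,"roll":0}], "squeeze": 35}}

```text
time: 42.95
tcp_pos: [464.2, 88.5, 30.4]
tool_rot: [0.0, 0.809, 0.588, 0.0]
force: [-0.0, -0.2, 5.2]
finger_gap: 0.322
```

```bash
python3 - <<'E'
from h import *
s,c,T=wrist(); cv2.imwrite("pics/w21.png",c["pixels"])
print(s["time"],s["tcp_pos"],s["finger_gap"],s["q"]); t=tool(s)[:3,:3]; print("yaw",np.degrees(np.arctan2(t[1,0],t[0,0])))
E
```

```text
42.95 [464.2243661   88.4624074   30.35839525] 0.32174551980335103 [ 0.48377658  0.24919785 -0.78507661  2.07530877  0.22475176  0.90018406
 -0.73940858]
yaw 72.0813836834409
```

View pics/w21.png

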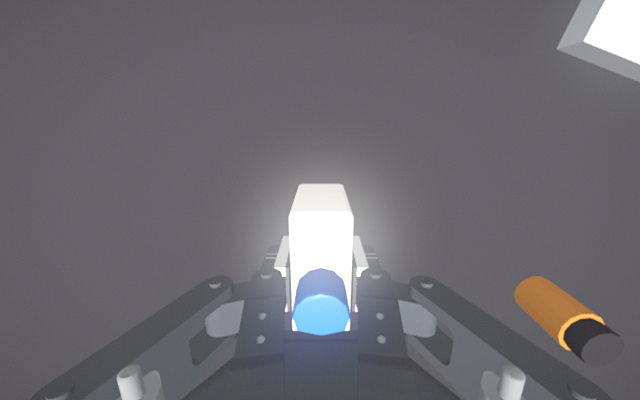

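>>> {"op": "drive_tool", "data": {"series": [{"hand":18,"tx":0,"ty":0,"tz":-8,"roll":0},{"hand":18,"tx":0,"ty":0,"tz":-16,"roll":0},{"hand":18,"tx":0,"ty":0,"tz":-25,"roll":0},{"hand":18,"tx":0,"ty":0,"tz":-25,"roll":0},{"hand":18,"tx":0,"ty":0,"tz":-25,"roll":0},{"hand":18,"tx":0,"ty":0,"tz":-12,"roll":0},{"hand":18,"tx":0,"ty":0,"tz":0,"roll":-10.3},{"hand":18,"tx":0,"ty":0,"tz":0,"roll":-10.3},{"hand":18,"tx":0,"ty":0,"tz":0,"roll":-10.3},{"hand":18,"tx":0,"ty":0,"tz":0,"roll":-10.3},{"hand":18,"tx":0,"ty":0,"tz":0,"roll":-10.3},{"hand":18,"tx":0,"ty":0,"tz":0,"roll":-10.3},{"hand":18,"tx":0,"ty":0,"tz":0,"roll":-10.2},{"hand":18,"tx":-8,"ty":10,"tz":0,"roll":0},{"hand":18,"tx":-22,"ty":27.4,"tz":0,"roll":0},{"hand":18,"tx":-22,"ty":27.4,"tz":0,"roll":0},{"hand":18,"tx":-22,"ty":27.4,"tz":0,"roll":0},{"hand":18,"tx":-22,"ty":27.4,"tz":0,"roll":0},{"hand":18,"tx":-10,"ty":12.5,"tz":0,"roll":0},{"hand":18,"tx":0,"ty":0,"tz":0,"roll":0}]}}

```text
time: 45.5
tcp_pos: [627.5, 133.5, 140.3]
tool_rot: [-0.001, 0.308, 0.951, 0.0]
force: [0.4, 0.1, -1.7]
finger_gap: 0.326
```

```bash
python3 - <<'E'
from h import *
s,c,T=wrist(); cv2.imwrite("pics/w22.png",c["pixels"])
print(s["time"],s["tcp_pos"],s["finger_gap"],s["q"]); t=tool(s)[:3,:3]; print("yaw",np.degrees(np.arctan2(t[1,0],t[0,0])))
print(t.T@(np.array([671.7,145.5,140])-s["tcp_pos"]), proj(c,[671.7,145.5,16],T))
E
```

```text
45.5 [627.46545178 133.54050708 140.33128781] 0.3259238335728042 [ 0.36907055  0.49166457 -0.81636821  1.57099572  0.37046722  1.24220852
  0.43463406]
yaw 144.08710604355272
[-28.81162197  35.632122     0.27712787] (np.float64(356.51419413076815), np.float64(220.80422747282597))
```

View pics/w22.png

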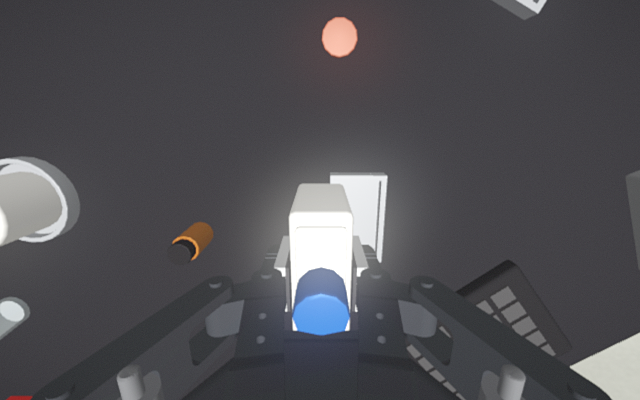

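>>> {"op": "drive_tool", "data": {"series": [{"hand":18,"tx":-8,"ty":10,"tz":0,"roll":0},{"hand":18,"tx":-13,"ty":16,"tz":0,"roll":0},{"hand":18,"tx":-7.8,"ty":9.6,"tz":0,"roll":0},{"hand":18,"tx":0,"ty":0,"tz":0,"roll":0},{"hand":18,"tx":0,"ty":0,"tz":15,"roll":0},{"hand":18,"tx":0,"ty":0,"tz":25,"roll":0},{"hand":18,"tx":0,"ty":0,"tz":18,"roll":0},{"hand":18,"tx":0,"ty":0,"tz":7,"roll":0},{"hand":18,"tx":0,"ty":0,"tz":0,"roll":0},{"hand":18,"tx":0,"ty":0,"tz":0,"roll":0}]}}

```text
time: 46.8
tcp_pos: [672.1, 145.5, 77.0]
tool_rot: [0.001, 0.308, 0.951, 0.0]
force: [-0.9, 1.0, -1.1]
finger_gap: 0.324
```

```bash
python3 - <<'E'
from h import *
s,c,T=wrist(); cv2.imwrite("pics/w23.png",c["pixels"])
print(s["time"],s["tcp_pos"],s["finger_gap"]); t=tool(s)[:3,:3]; print("yaw",np.degrees(np.arctan2(t[1,0],t[0,0])))
print(t.T@(np.array([671.7,145.5,35.4])-s["tcp_pos"]))
c=read_camera("scene"); cv2.imwrite("pics/s23.png",cv2.resize(c["pixels"][180:300,270:430],None,fx=4,fy=4,interpolation=2))
E
```

```text
46.8 [672.05328428 145.45637939  77.04291731] 0.3244264295436006
yaw 144.0798981289944
[ 0.35198125 -0.2202114  41.64236894]
```

View pics/w23.png

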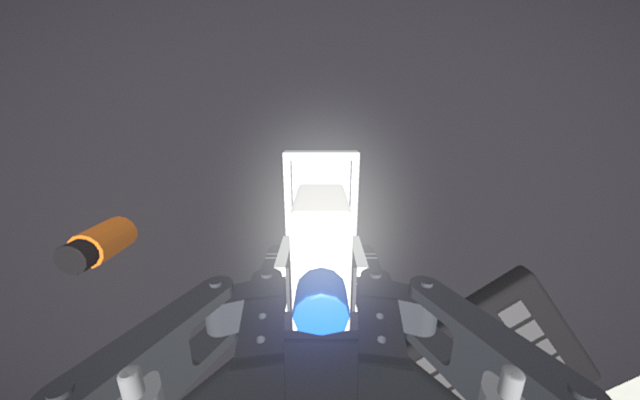

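View pics/s23.png

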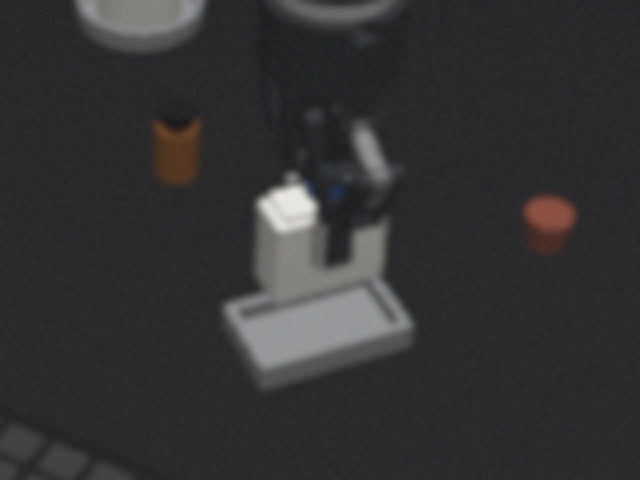

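It is centred and aligned, so I'll lower.

>>> {"op": "drive_tool", "data": {"series": [{"hand":18,"tx":0.3,"ty":0,"tz":4,"roll":0},{"hand":18,"tx":0,"ty":0,"tz":10,"roll":0},{"hand":18,"tx":0,"ty":0,"tz":10,"roll":0},{"hand":18,"tx":0,"ty":0,"tz":7,"roll":0},{"hand":18,"tx":0,"ty":0,"tz":5,"roll":0},{"hand":18,"tx":0,"ty":0,"tz":2.5,"roll":0},{"hand":18,"tx":0,"ty":0,"tz":1,"roll":0},{"hand":18,"tx":0,"ty":0,"tz":0.7,"roll":0},{"hand":18,"tx":0,"ty":0,"tz":0.5,"roll":0},{"hand":18,"tx":0,"ty":0,"tz":0.4,"roll":0},{"hand":18,"tx":0,"ty":0,"tz":0,"roll":0},{"hand":18,"tx":0,"ty":0,"tz":0,"roll":0}]}}

```text
time: 48.4
tcp_pos: [671.4, 145.4, 35.5]
tool_rot: [0.0, 0.308, 0.951, -0.0]
force: [-1.4, 0.4, 3.4]
finger_gap: 0.326
```

Contact at 3.4 N and at the expected height. I'll add 0.2 mm, then release and lift.

>>> {"op": "drive_tool", "data": {"series": [{"hand":18,"tx":0,"ty":0,"tz":0.2,"roll":0},{"hand":18,"tx":0,"ty":0,"tz":0,"roll":0},{"hand":32,"tx":0,"ty":0,"tz":0,"roll":0},{"hand":32,"tx":0,"ty":0,"tz":0,"roll":0},{"hand":45,"tx":0,"ty":0,"tz":0,"roll":0},{"hand":65,"tx":0,"ty":0,"tz":0,"roll":0},{"hand":65,"tx":0,"ty":0,"tz":0,"roll":0},{"hand":65,"tx":0,"ty":0,"tz":-10,"roll":0},{"hand":65,"tx":0,"ty":0,"tz":-25,"roll":0},{"hand":65,"tx":0,"ty":0,"tz":-30,"roll":0},{"hand":65,"tx":0,"ty":0,"tz":-35,"roll":0},{"hand":65,"tx":0,"ty":0,"tz":-35,"roll":0},{"hand":65,"tx":0,"ty":0,"tz":-18,"roll":0},{"hand":65,"tx":0,"ty":0,"tz":0,"roll":0},{"hand":65,"tx":0,"ty":0,"tz":0,"roll":0}]}}

```text
time: 50.28
tcp_pos: [670.5, 144.9, 186.2]
tool_rot: [-0.001, 0.308, 0.951, -0.001]
force: [-0.4, 0.3, -0.1]
finger_gap: 0.762
```

```bash
python3 - <<'E'
from h import *
s,c,T=wrist(); a=c["pixels"]
print(s["time"],s["tcp_pos"],s["force"])
analyse(c,T,245)
b=read_camera("scene"); p=b["pixels"]
cv2.imwrite("pics/w24.png",a); cv2.imwrite("pics/s24.png",cv2.resize(p[110:300,150:510],None,fx=2.2,fy=2.2,interpolation=2))
t=read_camera("top"); cv2.imwrite("pics/t24.png",t["pixels"])
E
```

```text
50.275 [670.53702358 144.90009755 186.16271432] [-0.40966998  0.25877697 -0.11097841]
cap [321.8 199.6] [21.3 22. ] [671.8 144.6  80. ]
grey [325. 148.] 512 rect [644.4 165.1] [52.8 24.1] 54.1 ell [645.1 164.9] [32.5 51.9]
grey [  4. 180.] 351 rect [ 459.3 -144.7] [11.9 51.2] 35.8 ell [ 458.4 -145.4] [11.9 53.8]
grey [322. 188.] 1223 rect [680.4 138.1] [30.8 75.1] 54.9 ell [680.5 138.3] [34.  93.2]
```

View pics/w24.png

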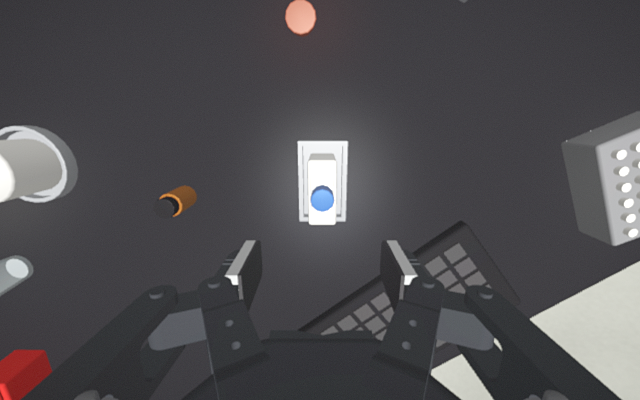

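View pics/s24.png

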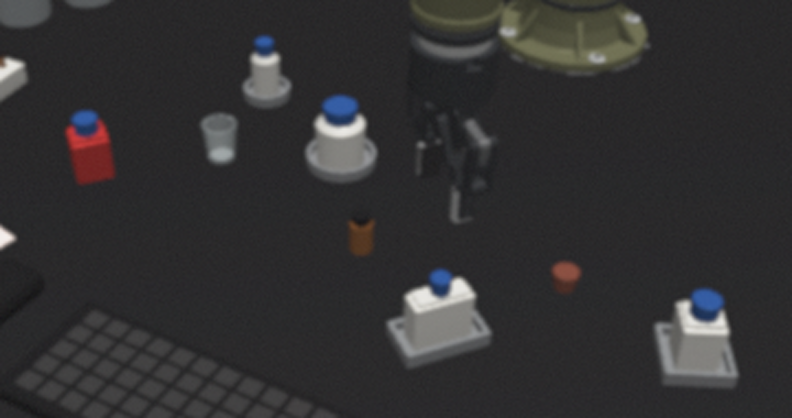

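View pics/t24.png

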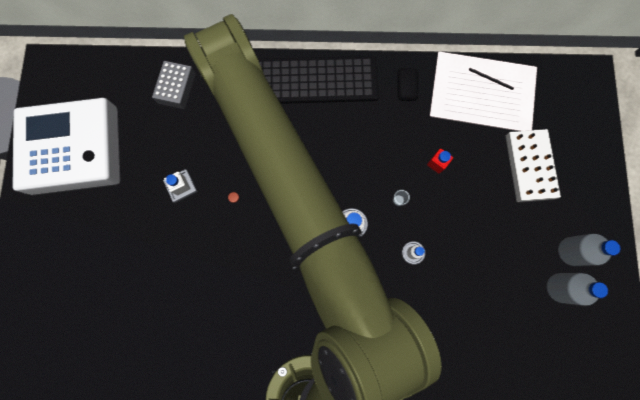

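All four containers stand upright in their matching docks. The beaker, vial and red look-alike are in their original pixel positions, and the gripper is clear of everything. I'll hand in.

```bash
python3 -c "
from plant import manip
print(manip.hand_in(), manip.get_state()['time'])"
```

```text
the job is handed in; nothing more can be done
the job is handed in; nothing more can be done
```

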